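# Unload the mosaic glue-up jig and lock the panels in the drying carrier

## Robot

A 6-joint arm with a two-finger parallel gripper is mounted at the origin on the work surface. World frame = base frame: x ahead of the robot, y to its left, z up, the work surface at z = 0. Lengths are in m, angles in rad, forces in N, time in s.
With the tool pointing down it reaches from about 0.3 to 0.85 m from the base axis. Payload 4.2 kg.
Tool frame: the origin (TCP) lies on the mounting face of the last link; the fingertips stand 191 mm ahead of it and the grasp point (between the pads) lies 172 mm ahead of it (grip_depth is the distance from the TCP to the grasp point, in m); z points along the fingers, x is the direction in which the jaws open and shut, and the axes are right-handed (so a half turn about z gives the same grasp; the last joint's range is limited). The gripper opens to 91 mm and grips with 3 to 60 N. Pads are 32 mm wide; open, the fingers measure 118 mm over their backs; the gripper's body (76 mm by 178 mm) begins 60 mm behind the grasp point.
Start: joints at [-1.262, 0.32, 1.565, -0, 1.257, -0.02], TCP at [0.186, -0.544, 0.405] pointing down, gripper open.
Joint ranges: [-3.11, 3.11], [-0.84, 2.01], [0.21, 2.61], [-1.34, 4.49], [0.05, 2.63], [-2.56, 2.56]. Speed limits (rad/s): [2.57, 2.57, 3.14, 3.14, 3.14, 3.14].

## Interface

Orientations are given as a unit quaternion [w, x, y, z].
In Python, from station import get_obs, get_image, camera_model, finish_job, grip_depth gives the robot as it stands.
- The arm moves only by the tool drive_tool, never from a script. Its argument "targets" is text: rows parted by semicolons, each of 5 numbers parted by spaces: the shift along the tool's x, y, z in mm, then the turn about the tool's z in degrees, then the finger opening in mm, from 0 to 91.2. A call has 1 to 8 rows; each row shifts and turns the pose as measured when the row begins, along the tool's axes as they then stand; what a row does not reach is not made up. A row lasts 1/12 s, in which the tool goes at most 41.7 mm and 7.16 degrees, less where a joint would pass 70% of its speed; a pose out of reach is approached as far as the arm can. A call is refused whole if a number of a shift passes 41.7 or a number of a turn 7.16, either way. A call with a gripper value outside its range is refused whole. The fingers move at their own pace and stop on an object; "squeeze" is the grip in N (left out, the last holds). Time passes only in rows, so rows that do not move let the fingers close. It gives the time, the measured TCP pose, the force and the opening at its end, in the units of the state.
- get_obs(): the state, without advancing time (a new reading comes with each control period).
- get_image(name): name is "scene" or "side" or "wrist"; returns (picture, depth): 384x512x3 uint8, red, green, blue; 384x512 float32, m along the optical axis (not along the pixel's ray), 0 where there is no reading.
- camera_model(name): a dict with "fov_y" (degrees; the focal length in pixels is half the picture's height over the tangent of half this angle, whatever the lens; pixels are square), "cx", "cy" (the principal point, pixels), "R" (3x3) and "t" (3): a world point X has camera coordinates R X + t. Camera axes: x right, y down, z forward; pixel columns grow to the right and rows downward; lengths in m; the calibration is good to about 2 mm. The wrist camera is an equidistant fisheye: a pixel r from the principal point sees the ray r / f radians off the axis. A picture is of the moment at which its call begins: read the wrist's pose just before it. camera_model takes no time and is no camera call; for the wrist camera it gives the pose at the moment of the call.
- finish_job(): hands the job in, once; it reports no verdict.
The state is a dict: "clock": time; "q": joint angles; "joint_vel": joint speeds; "joint_efforts": joint torques, N m; "eef_pos": TCP position; "orientation": TCP orientation; "force": force on the tool from outside, world axes, zero at the start; "ft_torque": the same for the moment, N m; "width": finger opening in m.
Only numpy, scipy, OpenCV 4.12 (cv2) and the standard library are available. Lean on these libraries where they do the work, as an engineer would, in place of code of your own. Each camera call takes 0.05 s, during which the arm holds its last target. There are 200 camera calls.

## Task

The small mosaic panels in the glue-up jig have set. Lift the jig's cover plate straight up and level off its two dowels without letting it bind, and lay it flat, centred and lengthwise on the grey mat; then move every panel from the jig into the drying carrier's tray, lying flat side by side on its floor. With all of them in, push the tray fully home, and drop the lock pin all the way down through the carrier's lug and the tray's tongue; disturb nothing else on the bench.

Things in the scene. Friction and masses are not known exactly. Their poses are not given: they have to be found in the camera images.
- jig: Fixed glue-up jig: plywood bed 360 (x) x 130 (y) x 6 mm on the bench. At x = -155 and +155 mm a dark rail 50 x 100 mm, top 26 mm above the bench, with an upright steel dowel 12 mm thick in its centre, tip 80 mm above the bench. The panels lie on the bed between the rails, their tops 2 mm below the cover plate. Origin: centre of its underside, z up.
- plate: Loose pale wooden cover plate 350 (x) x 100 (y) x 14 mm, 0.45 kg, with two 13 mm holes at x = -155 and +155 mm. It starts down on the two dowels, resting on the rails. A dark bar handle 100 (x) x 22 (y) mm stands on its middle, top 50 mm above the plate's underside. Origin: centre of its underside, z up.
- panel1: Loose wooden panel with mosaic top, 80 (x) x 52 (y) x 18 mm, about 80 g; starts on the jig's bed under the cover plate, long side along the jig. Origin: centre of its underside, z up. Two or three of the three panels are present; an absent one reads None.
- panel2: Loose wooden panel with mosaic top, 80 (x) x 52 (y) x 18 mm, about 80 g; starts on the jig's bed under the cover plate, long side along the jig. Origin: centre of its underside, z up. Two or three of the three panels are present; an absent one reads None.
- panel3: Loose wooden panel with mosaic top, 80 (x) x 52 (y) x 18 mm, about 80 g; starts on the jig's bed under the cover plate, long side along the jig. Origin: centre of its underside, z up. Two or three of the three panels are present; an absent one reads None.
- mat: Fixed grey fabric mat 400 (x) x 150 (y) mm, 4 mm thick, where the cover plate is to lie, its long side along the mat's x. Origin: centre of its underside on the bench.
- carrier: Fixed drying carrier: dark base 330 (x) x 205 (y) x 10 mm with two cross runners that carry the sliding tray. At the middle of its +y edge a dark steel lug 44 x 34 x 10 mm (top 60 mm above the bench, on a post at its outer edge) with a vertical hole. Origin: underside on the bench, z up.
- tray (a joint): How far the tray is pulled out of the carrier, m: 0 is fully home (a hard stop), up to 0.05 out. It starts 0.03 to 0.05 out. Pulling it out moves it along the carrier's -y, so it is pushed home along +y. Sticky: sliding takes about 3 N, and it stays where it is left.
- tray_floor (a point): Centre of the tray's inner floor, 43 mm above the bench; moves with the tray; axes as the carrier's. Open plywood tray, inside 310 (x) x 90 (y) mm, rim 7 mm above the floor, 5 mm thick; the panels fit in a row along x. An aluminium tongue with an 18 mm hole on the middle of its +y side slides under the lug; the holes meet only when the tray is home.
- push_block (a point): Middle of the outer (-y) face of the dark block on the tray's -y side, where the tray is pushed: the face is 70 mm long (x) and 30 mm high, this point 53 mm above the bench, the block's top 63 mm above the bench and its underside 33 mm. Moves with the tray.
- lug_hole (a point): Mouth of the lug's 17 mm vertical through hole, 60 mm above the bench (the lug is 10 mm thick, the tongue 9 mm and 4 mm below it); axes as the carrier's.
- pin: Loose lock pin, upright: steel shank 14 mm thick and 46 mm long with a tapered foot, and a black round head 24 mm across and 32 mm high above it (total height 78 mm). Starts in its stand with the head resting on the stand's top. Fully in, the head rests on the lug. Origin: bottom end of the shank, on the axis, z up.
- pin_stand: Fixed wooden block 60 x 60 x 55 mm with a vertical 17 mm hole in the middle of its top, in which the pin starts. Origin: centre of its underside on the bench.
- glue_jar: Amber glue jar, 60 mm across, 90 mm high. Bystander, to be left alone. Origin: centre of its underside.
- sanding_block: Cork sanding block 90 x 55 x 35 mm. Bystander, to be left alone. Origin: centre of its underside.
- mug: White mug 76 mm across, 90 mm high. Bystander, to be left alone. Origin: centre of its underside.
- big_frame: Large framed mosaic 170 x 120 x 20 mm. Bystander, to be left alone. Origin: centre of its underside.
- brush: Brush, 170 mm long, lying. Bystander, to be left alone. Origin: centre of its underside.
- pencil: Yellow pencil, 150 mm long, lying. Bystander, to be left alone. Origin: centre of its underside.
Things that resemble listed ones, but are neither listed nor needed, are in the scene too. Leave any yellow look-alike of the pin alone. There is more than one size of the pin_stand; the one meant has the size given above.

How it is judged:
On the way, in this order (a step that is already met when the one before it is completed fails the run):
1. The cover plate has been lifted straight up, level, clear of both dowels (z of plate in the frame of jig above 0.081 m and horizontal distance between plate and jig below 0.03 m and angle between plate's own z axis and vertical below 0.12 rad), for 0.05 s.
2. The cover plate lies flat on the grey mat, lengthwise (x of plate in the frame of mat between -0.04 and 0.04 m and y of plate in the frame of mat between -0.035 and 0.035 m and z of plate in the frame of mat below 0.009 m and angle between plate's own z axis and vertical below 0.05 rad and angle between the x axis of plate and the x axis of mat, either way round below 0.2 rad), for 0.2 s.
3. Every panel lies flat in the tray (x of panel1 in the frame of tray_floor between -0.13 and 0.13 m and y of panel1 in the frame of tray_floor between -0.03 and 0.03 m and z of panel1 in the frame of tray_floor between -0.004 and 0.006 m and angle between each of panel1, panel2, panel3's own z axis and vertical below 0.1 rad and x of panel2 in the frame of tray_floor between -0.13 and 0.13 m and y of panel2 in the frame of tray_floor between -0.03 and 0.03 m and z of panel2 in the frame of tray_floor between -0.004 and 0.006 m and x of panel3 in the frame of tray_floor between -0.13 and 0.13 m and y of panel3 in the frame of tray_floor between -0.03 and 0.03 m and z of panel3 in the frame of tray_floor between -0.004 and 0.006 m), for 0.2 s.
4. The tray is pushed fully home (value of joint tray below 0.004 m), for 0.2 s.
5. The lock pin is down through lug and tongue (horizontal distance between pin and lug_hole below 0.005 m and z of pin in the frame of lug_hole below -0.04 m and angle between pin's own z axis and vertical below 0.12 rad), for 0.2 s.
At the end, for the whole second after the job is handed in: Plate flat on the mat (within 40 mm along, 35 mm across, 0.2 rad); every panel flat on the tray floor, none on the rim or another; tray within 4 mm of home; pin through lug and tongue, foot at least 40 mm below the lug's top; all at rest (all of step 2 and all of step 3 and all of step 5 and value of joint tray below 0.004 m and linear speed of each of panel1, panel2, panel3, plate, pin below 0.02 m/s); the robot touches nothing.
It fails at once if The cover plate is tilted by more than 0.15 rad while still on the dowels (it binds) (angle between plate's own z axis and vertical above 0.15 rad and z of plate in the frame of jig below 0.08 m and horizontal distance between plate and jig below 0.06 m).
It fails at once if A bystander is moved by more than 30 mm (distance of any of glue_jar, sanding_block, mug, big_frame, brush, pencil from where it was at the start of the episode above 0.03 m).
Of panel1, panel2, panel3 only 2 to 3 are there at a start; the rules pass over those that are not, and their reading is None.
At some moment in a run one of panel1, panel2, panel3 may be knocked a few centimetres aside while the robot is not near it.
It also fails if it takes over 210 s, if anything falls off the work surface, if the arm or the gripper's body presses on something with over 40 N, if the wrist force passes 120 N, or if a joint passes its speed limit or range.

## Working session

There is one attempt and no reset: what is moved stays moved. The work goes in short steps, Python scripts to look and compute and a tool call to move; the robot and the scene stay as the last step left them, time stands still between calls to the robot, and variables do not carry over. Pictures are saved under pics/ and viewed, about 12 in all and at most 16, crops included, and the job is handed in when it is done.

Besides the shell and the picture viewer there is one more tool, called after "Request:" as name(argument=value, ...) on one line, values as JSON. drive_tool: Moves the arm, as the interface text tells. Its arguments: {"type":"object","properties":{"targets":{"type":"string"},"squeeze":{"type":"number"}},"required":["targets"]}

```bash
mkdir -p pics; ls; cat > h.py <<'E'
import numpy as np, cv2
from station import get_obs, get_image, camera_model, finish_job, grip_depth
def grab(name):
    m=camera_model(name); im,d=get_image(name); np.savez(f'{name}.npz',im=im,d=d,R=np.array(m['R']),t=np.array(m['t']),k=[m['fov_y'],m['cx'],m['cy']])
    return load(name)
def load(name): 
    z=np.load(f'{name}.npz'); return z['im'],z['d'],z['R'],z['t'],z['k']
def cloud(name,S):
    im,d,R,t,(fv,cx,cy)=S; f=192/np.tan(np.radians(fv)/2)
    v,u=np.mgrid[0:384,0:512]; x=(u-cx)/f; y=(v-cy)/f
    if name=='wrist':
        r=np.hypot(x,y); s=np.where(r>1e-9,np.tan(np.minimum(r,1.5))/np.maximum(r,1e-9),1); x=x*s;y=y*s
    P=np.stack([x*d,y*d,d],-1); W=(P-t)@R
    W[d<=0]=np.nan
    return W
def save(im,fn,s=1):
    cv2.imwrite('pics/'+fn,cv2.resize(im[:,:,::-1],None,fx=s,fy=s,interpolation=cv2.INTER_CUBIC))
E
python3 - <<'E'
from h import *
o=get_obs(); print(o)
for n in ('scene','side','wrist'):
    S=grab(n); save(S[0],n+'0.png',1.55); print(n,S[4],-S[2].T@S[3])
E
```

```text
pics
{'clock': 0.0, 'q': array([-1.26197354e+00,  3.20321866e-01,  1.56566594e+00, -9.50446503e-06,
        1.25737978e+00, -1.99965040e-02]), 'joint_vel': array([-0.00069317, -0.00173404,  0.00116863, -0.00016429,  0.00067215,
        0.00149472]), 'joint_efforts': array([-1.67376806e-03, -4.12466025e+01, -2.31974173e+01,  7.26065249e-02,
        4.55706054e-02, -1.23600112e-04]), 'eef_pos': array([ 0.18563647, -0.54404538,  0.40390784]), 'orientation': array([-5.27069616e-04,  8.13304229e-01, -5.81837988e-01, -7.14013412e-04]), 'force': array([-0.20942171, -0.1820672 , -0.70427095]), 'ft_torque': array([-0.0662304 , -0.01846671,  0.00318869]), 'width': 0.09122617079101712}
scene [ 44.64732236 251.20509783 189.60466908] [1.62066964 0.37658999 1.12219697]
side [ 54.03173689 258.22263804 190.90070396] [-0.13062762  0.76179583  0.7183727 ]
wrist [ 65.70646985 261.05557304 188.43605525] [ 0.2614714  -0.5174621   0.38351019]
```

View pics/scene0.png

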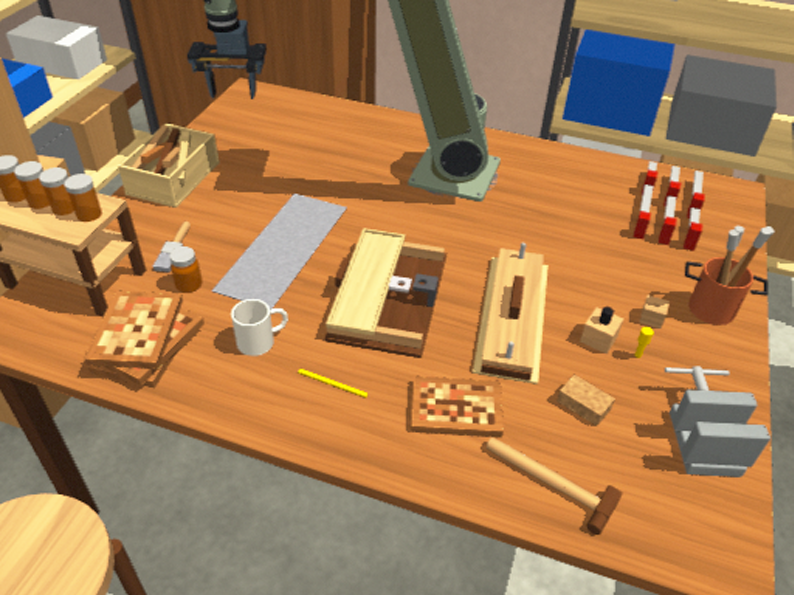

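View pics/side0.png

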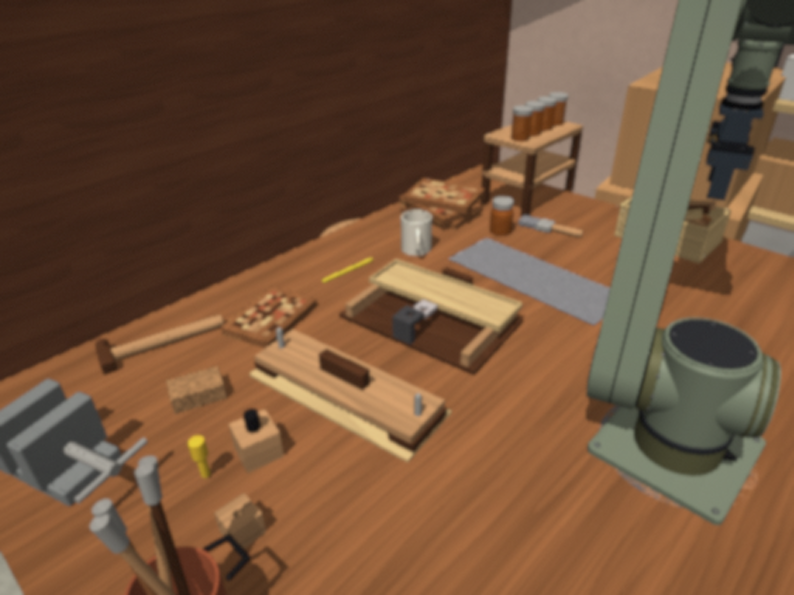

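The scene view shows the jig with its plate at (515,315), carrier at (390,290) with the lug at (425,288), mat at (282,248), and pin with black head at (606,315); the yellow decoy is at (645,342). The side view agrees. Next I measure these from the depth.

```bash
python3 - <<'E'
from h import *
S=load('scene'); W=cloud('scene',S); im=S[0].astype(int)
T=load('side'); Ws=cloud('side',T)
def comp(W,seed,lo,hi,R=0.25,name='',mask=None):
    u,v=int(seed[0]/1.55),int(seed[1]/1.55); p=W[v,u]
    m=((W[...,2]>lo)&(W[...,2]<hi)&(np.hypot(W[...,0]-p[0],W[...,1]-p[1])<R))
    if mask is not None: m&=mask
    n,L=cv2.connectedComponents(m.astype(np.uint8)); l=L[v,u]
    q=W[L==l] if l else W[m]
    r=cv2.minAreaRect((q[:,:2]*1000).astype(np.float32)); print(name,'seed',p.round(3),'n',len(q),'rect',np.round(r[0],1),np.round(r[1],1),round(r[2],1),'z',np.round(np.median(q[:,2])*1000,1),'in' if l else 'OUT')
for nm,s,lo,hi,R in [('plate',(500,330),.034,.05,.25),('handle',(517,283),.07,.085,.1),('tray',(366,280),.035,.065,.25),('lug',(427,282),.055,.07,.06),('pinhead',(606,313),.07,.1,.05),('stand',(590,328),.05,.065,.06),('jar',(185,258),.07,.1,.08),('mug',(255,305),.08,.1,.08),('bigframe',(455,405),.012,.03,.15),('sand',(585,395),.025,.045,.1),('decoy',(645,335),.03,.2,.06),('stand2',(655,303),.02,.1,.06)]:
    try: comp(W,s,lo,hi,R,nm)
    except Exception as e: print(nm,e)
g=(im.max(-1)-im.min(-1)<30)&(im.mean(-1)>90)
comp(W,(282,248),-.01,.015,.3,'mat',g)
for nm,s in [('plate',(300,360)),('lug',(408,318)),('pinhead',(250,418)),('trayfloor',(440,280)),('pushblock',(459,271))]:
    print('side',nm,Ws[int(s[1]/1.55),int(s[0]/1.55)].round(3))
# orthophoto
q=W.reshape(-1,3);c=S[0].reshape(-1,3); ok=~np.isnan(q[:,0])&(q[:,2]>-.02)&(q[:,2]<.12)
o=np.argsort(q[ok][:,2]); q=q[ok][o];c=c[ok][o]
A=np.zeros((600,800,3),np.uint8); r=((.85-q[:,0])*800).astype(int)+0; k=((.5-q[:,1])*800).astype(int)
m=(r>=0)&(r<600)&(k>=0)&(k<800); A[r[m],k[m]]=c[m]
A=cv2.max(A,cv2.dilate(A,np.ones((3,3)))*(A==0)); save(A,'ortho.png')
E
```

```text
plate seed [0.568 0.259 0.041] n 1971 rect [488.5 273.8] [344.3  99.9] 7.9 z 40.8 in
handle seed [0.458 0.265 0.077] n 145 rect [482.7 272.9] [104.1  22. ] 7.6 z 76.3 in
tray seed [ 0.529 -0.051  0.043] n 2446 rect [519.5  -8.4] [327.  213.7] 7.6 z 44.4 in
lug seed [0.501 0.079 0.058] n 136 rect [507.8  79. ] [50.  48.1] 10.0 z 60.3 in
pinhead seed [0.493 0.453 0.089] n 60 rect [485.1 459. ] [21.4 27.4] 74.1 z 84.9 in
stand seed [0.503 0.433 0.046] n 203 rect [484.9 459.2] [60.3 61.9] 75.8 z 55.4 OUT
jar seed [ 0.655 -0.42   0.093] n 194 rect [ 646.6 -432.1] [59.2 50. ] 25.8 z 89.7 in
mug seed [ 0.718 -0.221  0.08 ] n 178 rect [ 750.7 -211.5] [75.7 74.6] 50.9 z 87.3 in
bigframe seed [0.776 0.224 0.023] n 1960 rect [766.7 227. ] [126.9 170. ] 16.5 z 20.9 in
sand seed [0.671 0.452 0.034] n 511 rect [670.9 456.6] [90.3 60.2] 69.5 z 35.1 in
decoy seed [0.518 0.539 0.078] n 101 rect [506.  541.3] [22.9 23.9] 81.1 z 68.1 in
stand2 seed [0.377 0.553 0.045] n 213 rect [380.  558.6] [46.1 58.9] 86.6 z 40.7 in
mat seed [ 0.464 -0.293  0.007] n 2773 rect [ 450.6 -291.4] [154.5 404.5] 88.6 z 5.4 in
side plate [0.575 0.295 0.041]
side lug [0.497 0.088 0.062]
side pinhead [0.476 0.462 0.086]
side trayfloor [ 0.561 -0.081  0.046]
side pushblock [ 0.6   -0.203  0.001]
```

View pics/ortho.png

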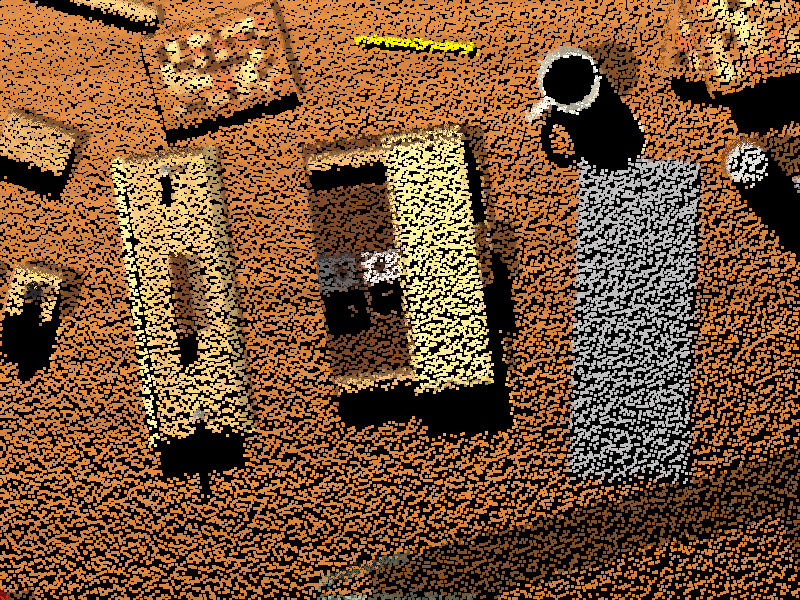

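Measured: plate/jig at about (0.485, 0.273) with yaw 7.8°, carrier yaw 7.6°, mat (0.451, -0.291) with yaw -1.4°, and the pin head at (0.485, 0.459). Heights and sizes match the task text.

```bash
cat > plan.py <<'E'
import sys; from h import *
# usage: plan.py x y z jawyaw step grip  (mm, deg; grasp point) -> rows in tool axes
def plan(x,y,z,yaw,step=40,grip=91):
    o=get_obs(); w,a,b,c=o['orientation']
    from scipy.spatial.transform import Rotation as Ro
    R=Ro.from_quat([a,b,c,w]).as_matrix(); g=(o['eef_pos']+R[:,2]*.172)*1000
    y0=np.degrees(np.arctan2(R[1,0],R[0,0])); dy=(yaw-y0+180)%360-180
    d=np.array([x,y,z])-g
    n=max(1,int(np.ceil(max(np.linalg.norm(d)/step,abs(dy)/7))))
    print('grasp',g.round(1),'yaw',round(y0,1),'tilt',np.degrees(np.arccos(min(1,-R[2,2]))).round(2),'F',o['force'].round(1),'w',round(o['width']*1000,1),'t',round(o['clock'],2),'d',d.round(1),'dyaw',round(dy,1))
    rows=[]
    for i in range(n):
        th=np.radians(y0+dy*i/n); s=d/n
        rows.append(f"{s[0]*np.cos(th)+s[1]*np.sin(th):.1f} {s[0]*np.sin(th)-s[1]*np.cos(th):.1f} {-s[2]:.1f} {-dy/n:.1f} {grip:g}")
    for i in range(0,n,8): print('; '.join(rows[i:i+8]))
a=[float(v) for v in sys.argv[1:]]; plan(*a)
E
python3 plan.py 484 273 220 -82.2 36
```

```text
grasp [ 185.6 -543.9  232.1] yaw -71.2 tilt 0.07 F [-0.5  0.7  0.6] w 91.2 t 0.15 d [298.4 816.9 -12.1] dyaw -11.0
-27.1 -21.8 0.5 0.4 91; -27.2 -21.6 0.5 0.4 91; -27.4 -21.4 0.5 0.4 91; -27.6 -21.2 0.5 0.4 91; -27.7 -21.0 0.5 0.4 91; -27.9 -20.8 0.5 0.4 91; -28.1 -20.6 0.5 0.4 91; -28.2 -20.4 0.5 0.4 91
-28.4 -20.1 0.5 0.4 91; -28.5 -19.9 0.5 0.4 91; -28.7 -19.7 0.5 0.4 91; -28.8 -19.5 0.5 0.4 91; -29.0 -19.3 0.5 0.4 91; -29.1 -19.0 0.5 0.4 91; -29.3 -18.8 0.5 0.4 91; -29.4 -18.6 0.5 0.4 91
-29.6 -18.4 0.5 0.4 91; -29.7 -18.1 0.5 0.4 91; -29.8 -17.9 0.5 0.4 91; -30.0 -17.7 0.5 0.4 91; -30.1 -17.4 0.5 0.4 91; -30.2 -17.2 0.5 0.4 91; -30.4 -17.0 0.5 0.4 91; -30.5 -16.7 0.5 0.4 91
-30.6 -16.5 0.5 0.4 91
```

Request:
drive_tool(targets="-28 -21 0 0.5 91; -28 -21 0 0.5 91; -28 -21 0 0.5 91; -28 -21 0 0.5 91; -28 -21 0 0.5 91; -28 -21 0 0.5 91; -28 -21 0 0.5 91; -28 -21 0 0.5 91")

```text
clock: 0.82
eef_pos: [0.2816, -0.276, 0.4]
orientation: [-0.0, 0.788, -0.616, -0.002]
force: [1.3, 0.3, 0.9]
width: 0.0911
```

Request:
drive_tool(targets="-29 -20 0 0.5 91; -29 -20 0 0.5 91; -29 -20 0 0.5 91; -29 -20 0 0.5 91; -29 -20 0 0.5 91; -29 -20 0 0.5 91; -29 -20 0 0.5 91; -29 -20 0 0.5 91")

```text
clock: 1.48
eef_pos: [0.3893, -0.0015, 0.4005]
orientation: [-0.001, 0.764, -0.645, -0.001]
force: [1.4, -0.4, -0.4]
width: 0.0908
```

Request:
drive_tool(targets="-30 -18 0 0.5 91; -30 -18 0 0.5 91; -30 -18 0 0.5 91; -30 -18 0 0.5 91; -30 -18 0 0.5 91; -30 -18 0 0.5 91; -30 -18 0 0.5 91; 0 0 0 0 91")

```text
clock: 2.15
eef_pos: [0.487, 0.2427, 0.3992]
orientation: [-0.001, 0.745, -0.667, -0.001]
force: [1.1, 0.5, 0.9]
width: 0.091
```

```bash
python3 plan.py 484 273 200 -82.2 36
```

```text
grasp [487.  243.2 227.2] yaw -83.6 tilt 0.19 F [1.1 0.5 0.9] w 91.0 t 2.15 d [ -3.   29.8 -27.2] dyaw 1.4
-15.0 -0.2 13.6 -0.7 91; -15.0 -0.3 13.6 -0.7 91
```

Request:
drive_tool(targets="-15 0 14 -0.7 91; -15 0 14 -0.7 91; 0 0 0 0 91; 0 0 0 0 91")

```text
clock: 2.48
eef_pos: [0.4835, 0.2749, 0.3691]
orientation: [0.0, 0.755, -0.656, -0.001]
force: [0.0, -1.0, -0.5]
width: 0.0911
```

```bash
python3 - <<'E'
from h import *
S=grab('wrist'); W=cloud('wrist',S); save(S[0],'w1.png',1.5)
z=W[...,2]*1000
def rect(m,n):
    q=W[m]; r=cv2.minAreaRect((q[:,:2]*1000).astype(np.float32)); print(n,m.sum(),np.round(r[0],1),np.round(r[1],1),round(r[2],1),'z',np.median(q[:,2]).round(4))
near=np.hypot(W[...,0]-.484,W[...,1]-.273)<.22
m=((z>69)&(z<84)&(np.hypot(W[...,0]-.484,W[...,1]-.273)<.08)).astype(np.uint8)
m=cv2.morphologyEx(m,cv2.MORPH_OPEN,np.ones((3,3))); rect(m>0,'handle')
m=((z>34)&(z<46)&near).astype(np.uint8);m=cv2.morphologyEx(m,cv2.MORPH_OPEN,np.ones((3,3)));rect(m>0,'plate')
m=((z>2)&(z<12)&near).astype(np.uint8);m=cv2.morphologyEx(m,cv2.MORPH_OPEN,np.ones((5,5)));rect(m>0,'bed')
E
python3 plan.py 484 273 200 -82.2
```

```text
handle 2149 [480.4 271.1] [99.3 22. ] 8.4 z 0.0754
plate 22263 [499.5 291.2] [389.5 295.7] 47.1 z 0.0396
bed 6892 [490.2 196. ] [359.5 283.9] 7.8 z 0.0064
grasp [483.1 274.8 197. ] yaw -82.0 tilt 0.13 F [-0.2  0.1 -0.9] w 91.1 t 2.53 d [ 0.9 -1.8  3. ] dyaw -0.2
1.9 -0.7 -3.0 0.2 91
```

View pics/w1.png

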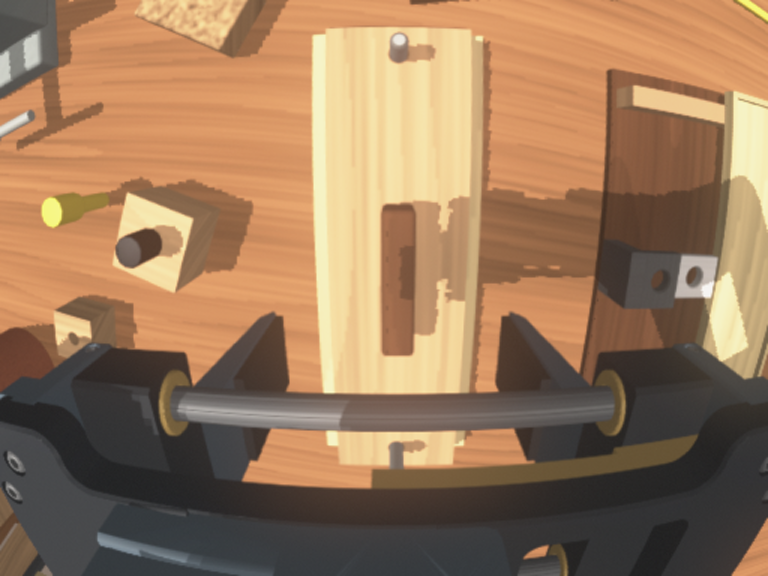

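Request:
drive_tool(targets="3 2 30 0 91; 0 0 35 0 91; 0 0 35 0 91; 0 0 25 0 91; 0 0 6 0 91; 0 0 0 0 91")

```text
clock: 3.03
eef_pos: [0.4845, 0.2668, 0.2413]
orientation: [-0.006, 0.753, -0.658, 0.002]
force: [0.3, 0.2, 0.4]
width: 0.0911
```

```bash
python3 plan.py 481.5 271.5 64 -82 40
```

```text
grasp [486.4 267.8  69.3] yaw -82.3 tilt 0.72 F [0.3 0.2 0.4] w 91.1 t 3.03 d [-4.9  3.7 -5.3] dyaw 0.3
-4.3 4.4 5.3 -0.3 91
```

Request:
drive_tool(targets="-4 4 5 0 91; 0 0 0 0 91; 0 0 0 0 91")

```text
clock: 3.28
eef_pos: [0.4812, 0.2699, 0.2398]
orientation: [-0.009, 0.752, -0.659, 0.003]
force: [-0.5, -0.2, 1.2]
width: 0.0913
```

```bash
python3 plan.py 481.5 271.5 64 -82 40
```

```text
grasp [484.  271.3  67.9] yaw -82.4 tilt 1.06 F [-0.5 -0.2  1.2] w 91.3 t 3.28 d [-2.5  0.2 -3.9] dyaw 0.4
-0.5 2.5 3.9 -0.4 91
```

Request:
drive_tool(targets="0 2 4 -0.4 91; 0 0 0 0 40; 0 0 0 0 15; 0 0 0 0 10; 0 0 0 0 10; 0 0 0 0 10; 0 0 0 0 10; 0 0 0 0 10", squeeze=40)

```text
clock: 3.95
eef_pos: [0.4801, 0.2706, 0.2402]
orientation: [-0.013, 0.755, -0.656, 0.005]
force: [1.0, -0.7, 0.3]
width: 0.0469
```

```bash
python3 plan.py 481.5 271.5 64 -82 40
```

```text
grasp [484.4 272.8  68.2] yaw -81.9 tilt 1.61 F [ 1.  -0.7  0.3] w 46.9 t 3.95 d [-2.9 -1.3 -4.2] dyaw -0.1
0.9 3.0 4.2 0.1 91
```

Request:
drive_tool(targets="0 0 0 0 10; 0 0 0 0 10; 0 0 0 0 10; 0 0 0 0 10; 0 0 0 0 10", squeeze=40)

```text
clock: 4.37
eef_pos: [0.4802, 0.2701, 0.2401]
orientation: [-0.012, 0.755, -0.656, 0.006]
force: [-1.1, 1.0, 0.9]
width: 0.0221
```

```bash
python3 plan.py 481.5 271.5 64 -82 40; python3 -c "
from h import *
o=get_obs();print(o['q'],o['joint_vel'],o['joint_efforts'],o['ft_torque'])"
```

```text
grasp [484.4 272.   68.1] yaw -81.9 tilt 1.54 F [-1.1  1.   0.9] w 22.1 t 4.37 d [-2.9 -0.5 -4.1] dyaw -0.1
0.1 3.0 4.1 0.1 91
[ 0.49194628  0.43362575  1.85231626 -0.00251951  0.82891331  1.92390079] [-0.00136089 -0.00036441 -0.00159178 -0.00285111  0.00257989  0.00132536] [ -0.27277591 -41.82736516 -17.83995152  -0.27795327  -0.22027424
  -0.28346155] [-0.05864112  0.06417106 -0.25828851]
```

```bash
python3 - <<'E'
s=open('plan.py').read()
s=s.replace("""th=np.radians(y0+dy*i/n); s=d/n
        rows.append(f"{s[0]*np.cos(th)+s[1]*np.sin(th):.1f} {s[0]*np.sin(th)-s[1]*np.cos(th):.1f} {-s[2]:.1f} {-dy/n:.1f} {grip:g}")""",
"""s=(R@Ro.from_euler('z',-dy*i/n,degrees=True).as_matrix()).T@d/n
        rows.append(f"{s[0]:.1f} {s[1]:.1f} {s[2]:.1f} {-dy/n:.1f} {grip:g}")""")
open('plan.py','w').write(s)
E
python3 plan.py 484.4 272 152 -82 14 10
```

```text
grasp [484.4 272.   68.1] yaw -81.9 tilt 1.54 F [-1.1  1.   0.9] w 22.1 t 4.37 d [-0.   0.  83.9] dyaw -0.1
-0.1 -0.4 -14.0 0.0 10; -0.1 -0.4 -14.0 0.0 10; -0.1 -0.4 -14.0 0.0 10; -0.1 -0.4 -14.0 0.0 10; -0.1 -0.4 -14.0 0.0 10; -0.1 -0.4 -14.0 0.0 10
```

Request:
drive_tool(targets="-0.1 -0.3 -7 0 10; -0.1 -0.3 -10 0 10", squeeze=50)

```text
clock: 4.53
eef_pos: [0.4803, 0.2697, 0.2551]
orientation: [-0.011, 0.755, -0.656, 0.005]
force: [2.9, 0.9, -6.2]
width: 0.022
```

```bash
python3 plan.py 484.4 272 152 -81.9 14 10
```

```text
grasp [484.  271.3  83.1] yaw -82.0 tilt 1.35 F [ 2.9  0.9 -6.2] w 22.0 t 4.53 d [ 0.4  0.7 68.9] dyaw 0.1
-0.2 -0.4 -13.8 -0.0 10; -0.2 -0.4 -13.8 -0.0 10; -0.2 -0.4 -13.8 -0.0 10; -0.2 -0.4 -13.8 -0.0 10; -0.2 -0.4 -13.8 -0.0 10
```

Good: low forces, no binding. Continue.

Request:
drive_tool(targets="-0.2 -0.4 -12 0 10; -0.2 -0.4 -12 0 10")

```text
clock: 4.7
eef_pos: [0.4807, 0.27, 0.2792]
orientation: [-0.01, 0.755, -0.656, 0.005]
force: [1.9, -0.7, -5.9]
width: 0.0217
```

```bash
python3 plan.py 484.4 272 155 -81.9 14 10
```

```text
grasp [484.1 271.5 107.3] yaw -82.0 tilt 1.26 F [ 1.9 -0.7 -5.9] w 21.7 t 4.7 d [ 0.3  0.5 47.7] dyaw 0.1
-0.2 -0.3 -11.9 -0.0 10; -0.2 -0.3 -11.9 -0.0 10; -0.2 -0.3 -11.9 -0.0 10; -0.2 -0.3 -11.9 -0.0 10
```

Request:
drive_tool(targets="-0.2 -0.3 -12 0 10; -0.2 -0.3 -12 0 10; -0.2 -0.3 -12 0 10; -0.2 -0.3 -12 0 10; 0 0 -6 0 10; 0 0 0 0 10; 0 0 0 0 10")

```text
clock: 5.28
eef_pos: [0.4785, 0.2704, 0.339]
orientation: [-0.009, 0.755, -0.655, 0.003]
force: [0.4, 0.6, -5.1]
width: 0.0217
```

```bash
python3 - <<'E'
from h import *
S=grab('side'); W=cloud('side',S); save(S[0],'s2.png',1.4)
E
python3 plan.py 451 -291 160 -91.4 24 10
```

```text
grasp [481.2 271.9 166.9] yaw -81.9 tilt 1.03 F [ 0.5  0.  -3.9] w 21.8 t 5.33 d [ -30.2 -562.9   -6.9] dyaw -9.5
23.0 4.6 0.1 0.4 10; 23.1 4.4 0.1 0.4 10; 23.1 4.2 0.1 0.4 10; 23.1 4.1 0.1 0.4 10; 23.2 3.9 0.1 0.4 10; 23.2 3.8 0.1 0.4 10; 23.2 3.6 0.1 0.4 10; 23.2 3.4 0.1 0.4 10
23.3 3.3 0.1 0.4 10; 23.3 3.1 0.1 0.4 10; 23.3 3.0 0.1 0.4 10; 23.3 2.8 0.1 0.4 10; 23.3 2.6 0.1 0.4 10; 23.4 2.5 0.1 0.4 10; 23.4 2.3 0.1 0.4 10; 23.4 2.1 0.1 0.4 10
23.4 2.0 0.1 0.4 10; 23.4 1.8 0.1 0.4 10; 23.4 1.7 0.1 0.4 10; 23.4 1.5 0.1 0.4 10; 23.5 1.3 0.1 0.4 10; 23.5 1.2 0.1 0.4 10; 23.5 1.0 0.1 0.4 10; 23.5 0.8 0.1 0.4 10
```

View pics/s2.png

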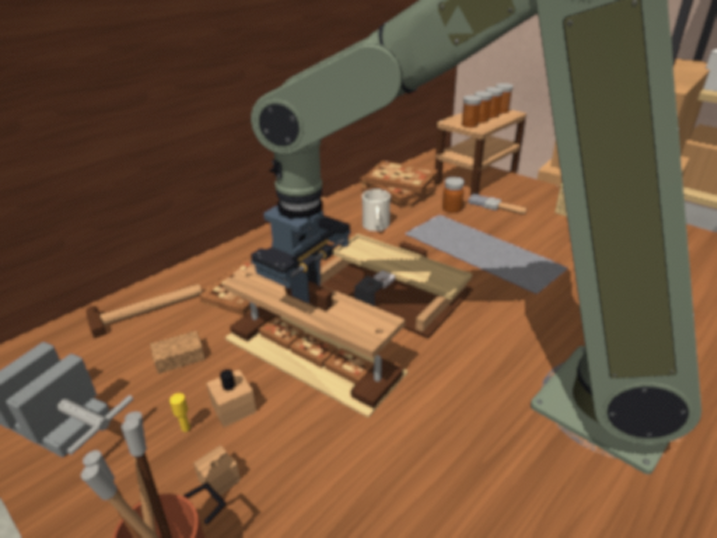

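The plate is level and above both dowels (near dowel free at (378,365)), with three panels visible on the bed. I carry it over to the mat.

Request:
drive_tool(targets="12 3 0 0.4 10; 23 4 0 0.4 10; 23 4 0 0.4 10; 23 4 0 0.4 10; 23 4 0 0.4 10; 23 4 0 0.4 10; 23 4 0 0.4 10; 23 3 0 0.4 10")

```text
clock: 6.0
eef_pos: [0.4648, 0.0881, 0.3305]
orientation: [-0.002, 0.738, -0.675, -0.001]
force: [1.1, -0.3, -5.0]
width: 0.0214
```

Request:
drive_tool(targets="23 3 0 0.4 10; 23 3 0 0.4 10; 23 3 0 0.4 10; 23 3 0 0.4 10; 23 3 0 0.4 10; 23 3 0 0.4 10; 23 2 0 0.4 10; 23 2 0 0.4 10")

```text
clock: 6.67
eef_pos: [0.4465, -0.1097, 0.3242]
orientation: [0.004, 0.717, -0.697, -0.006]
force: [-0.2, 0.2, -4.4]
width: 0.0216
```

```bash
python3 plan.py 451 -291 160 -91.4 24 10
```

```text
grasp [ 444.1 -109.1  152.3] yaw -88.3 tilt 0.82 F [-0.2  0.2 -4.4] w 21.6 t 6.67 d [   6.9 -181.9    7.7] dyaw -3.1
22.8 -0.2 -1.1 0.4 10; 22.8 -0.3 -1.1 0.4 10; 22.7 -0.5 -1.1 0.4 10; 22.7 -0.6 -1.1 0.4 10; 22.7 -0.8 -1.1 0.4 10; 22.7 -0.9 -1.1 0.4 10; 22.7 -1.1 -1.1 0.4 10; 22.7 -1.2 -1.1 0.4 10
```

Request:
drive_tool(targets="23 -1 -1 0.4 10; 23 -1 -1 0.4 10; 23 -1 -1 0.4 10; 23 -1 -1 0.4 10; 23 -1 -1 0.4 10; 23 -1 -1 0.4 10; 23 -1 -1 0.4 10; 21 -1 -1 0.4 10")

```text
clock: 7.33
eef_pos: [0.4464, -0.3029, 0.3248]
orientation: [-0.007, -0.695, 0.719, 0.014]
force: [-0.0, -1.0, -6.0]
width: 0.0219
```

```bash
python3 plan.py 453 -291 52 -91.4 16 10
```

```text
grasp [ 441.2 -301.2  152.9] yaw -91.9 tilt 1.81 F [-0. -1. -6.] w 21.9 t 7.33 d [  11.8   10.2 -100.9] dyaw 0.5
-1.4 -2.1 14.4 -0.1 10; -1.4 -2.1 14.4 -0.1 10; -1.4 -2.1 14.4 -0.1 10; -1.4 -2.1 14.4 -0.1 10; -1.4 -2.1 14.4 -0.1 10; -1.4 -2.1 14.4 -0.1 10; -1.4 -2.1 14.4 -0.1 10
```

Request:
drive_tool(targets="-1.4 -2 14 0 10; -1.4 -2 14 0 10; -1.4 -2 14 0 10; -1.4 -2 14 0 10; -1.4 -2 14 0 10; -1.4 -2 12 0 10; 0 0 0 0 10")

```text
clock: 7.92
eef_pos: [0.4509, -0.3017, 0.235]
orientation: [-0.01, -0.691, 0.722, 0.017]
force: [-0.6, 0.6, -5.4]
width: 0.0216
```

```bash
python3 plan.py 453 -291 46 -91.4 16 10
```

```text
grasp [ 444.5 -299.9   63.2] yaw -92.5 tilt 2.19 F [-0.6  0.6 -5.4] w 21.6 t 7.92 d [  8.5   8.9 -17.2] dyaw 1.1
-4.5 -4.3 8.5 -0.6 10; -4.5 -4.4 8.5 -0.6 10
```

Request:
drive_tool(targets="-4 -4 4 -0.5 10; -4 -4 4 -0.5 10; 0 0 4 0 10")

```text
clock: 8.17
eef_pos: [0.4586, -0.2945, 0.2232]
orientation: [-0.009, -0.697, 0.716, 0.016]
force: [-2.5, 1.5, 0.3]
width: 0.0217
```

```bash
python3 plan.py 453 -291 46 -91.4 16 10
```

```text
grasp [ 452.5 -292.9   51.3] yaw -91.6 tilt 2.1 F [-2.5  1.5  0.3] w 21.7 t 8.17 d [ 0.5  1.9 -5.3] dyaw 0.2
-1.9 -0.6 5.3 -0.2 10
```

Touching now (the weight is partly borne). A little lower, then release.

Request:
drive_tool(targets="0 0 2 0 10; 0 0 2 0 10; 0 0 0 0 30; 0 0 0 0 40; 0 0 0 0 50; 0 0 0 0 50", squeeze=20)

```text
clock: 8.67
eef_pos: [0.4598, -0.2947, 0.2217]
orientation: [-0.009, -0.698, 0.716, 0.013]
force: [-0.2, -0.6, 0.8]
width: 0.0459
```

```bash
python3 plan.py 453 -291 160 -91.4 35 60
```

```text
grasp [ 454.6 -293.8   49.8] yaw -91.4 tilt 1.77 F [-0.2 -0.6  0.8] w 45.9 t 8.67 d [ -1.6   2.8 110.2] dyaw 0.0
-0.8 1.3 -27.5 -0.0 60; -0.8 1.3 -27.5 -0.0 60; -0.8 1.3 -27.5 -0.0 60; -0.8 1.3 -27.5 -0.0 60
```

Request:
drive_tool(targets="0 1 -15 0 65; 0 1 -35 0 91; 0 1 -35 0 91; 0 0 -35 0 91; 0 0 -20 0 91")

```text
clock: 9.08
eef_pos: [0.4603, -0.2951, 0.3632]
orientation: [-0.01, -0.698, 0.716, 0.018]
force: [0.6, -0.9, 0.9]
width: 0.0793
```

```bash
python3 plan.py 484 273 200 -82 35 91
```

```text
grasp [ 453.4 -293.   191.3] yaw -91.4 tilt 2.4 F [ 0.6 -0.9  0.9] w 79.3 t 9.08 d [ 30.6 566.    8.7] dyaw 9.4
-33.3 -1.0 -0.2 -0.6 91; -33.3 -1.3 -0.2 -0.6 91; -33.3 -1.6 -0.2 -0.6 91; -33.3 -1.9 -0.2 -0.6 91; -33.3 -2.2 -0.2 -0.6 91; -33.2 -2.6 -0.2 -0.6 91; -33.2 -2.9 -0.2 -0.6 91; -33.2 -3.2 -0.2 -0.6 91
-33.2 -3.5 -0.2 -0.6 91; -33.1 -3.9 -0.2 -0.6 91; -33.1 -4.2 -0.2 -0.6 91; -33.0 -4.5 -0.2 -0.6 91; -33.0 -4.8 -0.2 -0.6 91; -32.9 -5.1 -0.2 -0.6 91; -32.9 -5.5 -0.2 -0.6 91; -32.8 -5.8 -0.2 -0.6 91
-32.8 -6.1 -0.2 -0.6 91
```

Request:
drive_tool(targets="-33 -1 0 -0.6 91; -33 -1 0 -0.6 91; -33 -2 0 -0.6 91; -33 -2 0 -0.6 91; -33 -2 0 -0.6 91; -33 -3 0 -0.6 91; -33 -3 0 -0.6 91; -33 -3 0 -0.6 91")

```text
clock: 9.75
eef_pos: [0.4761, -0.0275, 0.3754]
orientation: [0.006, 0.725, -0.689, -0.005]
force: [0.3, -0.6, 0.4]
width: 0.091
```

Request:
drive_tool(targets="-33 -4 0 -0.6 91; -33 -4 0 -0.6 91; -33 -4 0 -0.6 91; -33 -5 0 -0.6 91; -33 -5 0 -0.6 91; -33 -5 0 -0.6 91; -33 -5 0 -0.6 91; -30 -6 0 -0.6 91")

```text
clock: 10.42
eef_pos: [0.4883, 0.2496, 0.3794]
orientation: [0.002, 0.755, -0.656, -0.002]
force: [-0.2, 0.0, 0.8]
width: 0.0908
```

```bash
python3 plan.py 484 273 200 -82 35 91
python3 - <<'E'
from h import *
S=grab('wrist');W=cloud('wrist',S); save(S[0],'w3.png',1.5); z=W[...,2]*1000
near=(abs(W[...,0]-.484)<.14)&(abs(W[...,1]-.273)<.06)
# jig-frame map of panels: top height 24
m=(z>18)&(z<29.5)&near
n,L,st,c=cv2.connectedComponentsWithStats(cv2.morphologyEx(m.astype(np.uint8),cv2.MORPH_OPEN,np.ones((3,3))))
for i in range(1,n):
    if st[i,4]>150:
        q=W[L==i]; r=cv2.minAreaRect((q[:,:2]*1000).astype(np.float32)); print(st[i,4],'px',c[i].round(),np.round(r[0],1),np.round(r[1],1),round(r[2],1),'z',np.median(q[:,2]).round(4))
S=grab('scene');W=cloud('scene',S);z=W[...,2]*1000
m=(z>12)&(z<24)&(abs(W[...,0]-.45)<.25)&(abs(W[...,1]+.29)<.12)
q=W[m];r=cv2.minAreaRect((q[:,:2]*1000).astype(np.float32));print('plate',m.sum(),r,np.median(q[:,2]))
E
```

```text
grasp [487.3 249.6 207.4] yaw -82.0 tilt 0.34 F [-0.2  0.   0.8] w 90.8 t 10.42 d [-3.3 23.4 -7.4] dyaw 0.0
-23.6 -0.0 7.4 -0.0 91
1136 px [239.  55.] [617.5 286.6] [20.9 93.1] 5.9 z 0.0255
3221 px [246. 102.] [563.7 278.4] [80.  51.5] 7.1 z 0.0238
2964 px [245. 175.] [478.8 268.4] [80.3 51.9] 8.0 z 0.0238
2062 px [248. 236.] [399.8 254.8] [68.9 52.2] 7.7 z 0.0239
plate 1528 ((478.5478515625, -288.9631042480469), (168.90554809570312, 419.91302490234375), 78.5526351928711) 0.018936494592532223
```

View pics/w3.png

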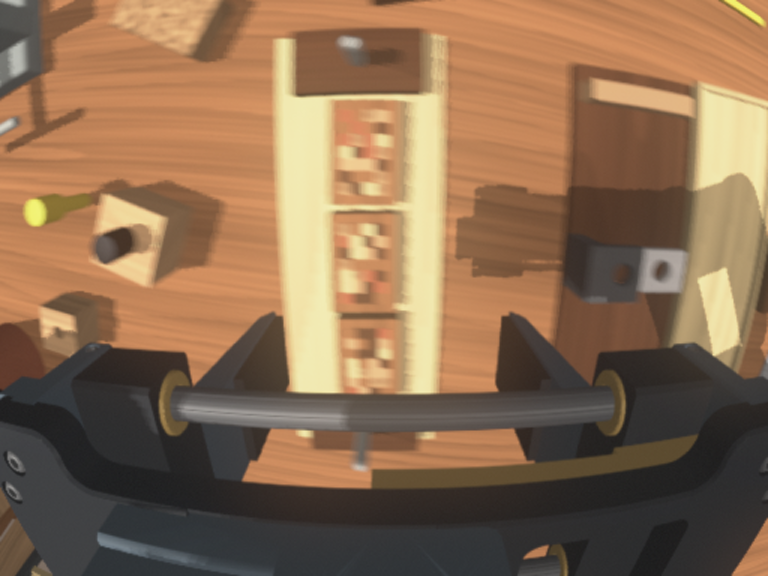

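Three panels in a row are visible, mosaics at (365,150), (365,260) and (370,355). I check the plate and locate the tray from the scene cloud, by colour.

```bash
python3 - <<'E'
from h import *
S=load('scene');W=cloud('scene',S);z=W[...,2]*1000; im=S[0].astype(int)
pale=(im[...,0]>110)&(im[...,0]-im[...,2]>25)
def rect(m,n,k=3):
    m=cv2.morphologyEx(m.astype(np.uint8),cv2.MORPH_OPEN,np.ones((k,k)))>0
    q=W[m];r=cv2.minAreaRect((q[:,:2]*1000).astype(np.float32));print(n,m.sum(),np.round(r[0],1),np.round(r[1],1),round(r[2],1),np.median(q[:,2]).round(4))
rect(pale&(z>12)&(z<26)&(abs(W[...,0]-.45)<.22)&(abs(W[...,1]+.29)<.09),'plate')
rect((z>46)&(z<62)&(abs(W[...,0]-.45)<.1)&(abs(W[...,1]+.29)<.09),'handle')
nc=(abs(W[...,0]-.52)<.2)&(W[...,1]<.05)&(W[...,1]>-.16)
br=im.sum(-1)
rect((z>38)&(z<56)&nc&pale&(br>330)&(W[...,1]+.0-(W[...,0]-.5)*.133<.006),'tray')
rect((z>47)&(z<54)&nc&pale&(W[...,1]-(W[...,0]-.5)*.133<.03),'rim+runners',1)
rect((z>58)&(z<67)&nc&(W[...,1]<-.06),'pushblock top',1)
rect((z>55)&(z<66)&(abs(W[...,0]-.5)<.06)&(abs(W[...,1]-.08)<.05),'lug',2)
save(cv2.resize(S[0][110:260,110:370],None,fx=3,fy=3),'crop1.png')
E
python3 plan.py 479 268.5 150 -82 35 80
```

```text
plate 1503 [ 447.4 -290.8] [107.3 359.6] 88.3 0.0191
handle 133 [ 447.6 -289.7] [ 25.  108.1] 88.4 0.0541
tray 1952 [525.  -47.9] [327.5 102.8] 7.3 0.0446
rim+runners 469 [522.7 -34.8] [327.9 129.1] 7.5 0.049
pushblock top 75 [ 603.4 -120.1] [ 37.5 214.9] 78.9 0.0634
lug 131 [484.9  77.3] [96.9 44. ] 8.4 0.0598
grasp [487.9 251.8 207.1] yaw -81.8 tilt 0.32 F [-0.2 -0.1  0.6] w 91.1 t 10.52 d [ -8.9  16.7 -57.1] dyaw -0.2
-8.8 3.0 28.6 0.1 80; -8.8 3.1 28.6 0.1 80
```

View pics/crop1.png

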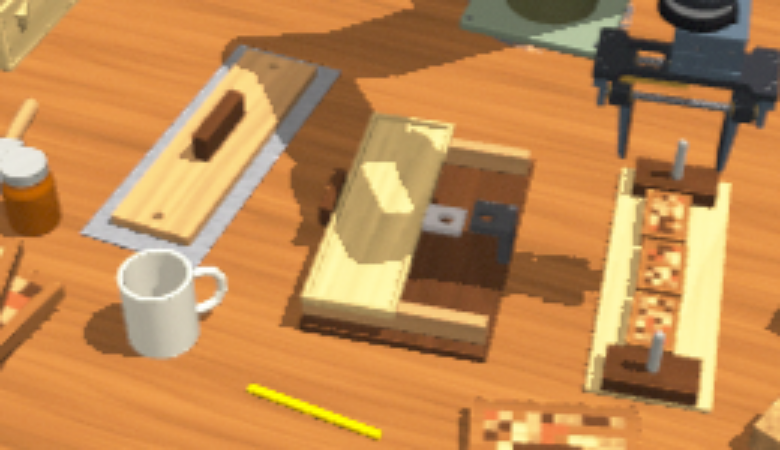

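The plate lies centred and lengthwise on the mat (offset about 4 mm, yaw within 0.5°), with its handle at (218,125) in the crop. Tray centre is about (524, -47.5) mm, yaw 7.5°. I go for the middle panel.

Request:
drive_tool(targets="-9 3 30 0 80; -9 3 35 0 80; 0 0 35 0 80; 0 0 35 0 80; 0 0 20 0 80; 0 0 0 0 80; 0 0 0 0 80")

```text
clock: 11.1
eef_pos: [0.4811, 0.2684, 0.2236]
orientation: [-0.004, 0.756, -0.654, 0.001]
force: [0.4, -0.4, 0.4]
width: 0.0803
```

```bash
python3 plan.py 479 268.5 31 -82.2 20 80
```

```text
grasp [482.1 269.2  51.6] yaw -81.7 tilt 0.41 F [ 0.4 -0.4  0.4] w 80.3 t 11.1 d [ -3.1  -0.7 -20.6] dyaw -0.5
0.1 1.6 10.3 0.3 80; 0.1 1.6 10.3 0.3 80
```

Request:
drive_tool(targets="0 1.6 11 0.3 80; 0 1.6 10 0.3 80; 0 0 2 0 65; 0 0 0 0 45; 0 0 0 0 45; 0 0 0 0 45; 0 0 0 0 45; 0 0 0 0 45", squeeze=25)

```text
clock: 11.77
eef_pos: [0.4814, 0.2675, 0.2083]
orientation: [-0.01, 0.752, -0.659, 0.004]
force: [-0.4, -0.7, -0.6]
width: 0.0516
```

Request:
drive_tool(targets="0 0 0 0 45; 0 0 0 0 45")

```text
clock: 11.93
eef_pos: [0.4815, 0.2676, 0.2088]
orientation: [-0.011, 0.752, -0.659, 0.004]
force: [0.2, -0.1, -1.6]
width: 0.0517
```

```bash
python3 plan.py 479 268.5 120 -82.2 20 45
```

```text
grasp [484.9 269.5  36.8] yaw -82.4 tilt 1.3 F [ 0.2 -0.1 -1.6] w 51.7 t 11.93 d [-5.9 -1.  83.2] dyaw 0.2
-0.1 0.8 -16.7 -0.0 45; -0.1 0.8 -16.7 -0.0 45; -0.1 0.8 -16.7 -0.0 45; -0.1 0.8 -16.7 -0.0 45; -0.1 0.8 -16.7 -0.0 45
```

Request:
drive_tool(targets="0 0 -10 0 45; 0 0.4 -20 0 45; 0 0.4 -25 0 45; 0 0.4 -30 0 45; 0 0 -5 0 45", squeeze=35)

```text
clock: 12.35
eef_pos: [0.4777, 0.2662, 0.3015]
orientation: [-0.007, 0.752, -0.659, 0.002]
force: [1.1, -0.0, -0.6]
width: 0.0514
```

```bash
python3 plan.py 530 -46.7 125 -82.4 27 45
```

```text
grasp [480.  267.5 129.5] yaw -82.4 tilt 0.86 F [ 1.1 -0.  -0.6] w 51.4 t 12.35 d [  50.  -314.2   -4.5] dyaw 0.0
26.5 -0.7 0.2 -0.0 45; 26.5 -0.7 0.2 -0.0 45; 26.5 -0.7 0.2 -0.0 45; 26.5 -0.7 0.2 -0.0 45; 26.5 -0.7 0.2 -0.0 45; 26.5 -0.7 0.2 -0.0 45; 26.5 -0.7 0.2 -0.0 45; 26.5 -0.7 0.2 -0.0 45
26.5 -0.7 0.2 -0.0 45; 26.5 -0.7 0.2 -0.0 45; 26.5 -0.7 0.2 -0.0 45; 26.5 -0.7 0.2 -0.0 45
```

Request:
drive_tool(targets="15 0 0 0 45; 26 -1 0 0 45; 26 -1 0 0 45; 26 -1 0 0 45; 26 -1 0 0 45; 26 -1 0 0 45; 26 -1 0 0 45; 26 -1 0 0 45")

```text
clock: 13.02
eef_pos: [0.5109, 0.0691, 0.3049]
orientation: [-0.012, 0.756, -0.655, 0.003]
force: [0.4, 0.5, -0.6]
width: 0.0518
```

Request:
drive_tool(targets="26 -1 0 0 45; 26 -1 0 0 45; 26 -1 0 0 45; 20 -1 0 0 45; 10 0 0 0 45; 0 0 0 0 45; 0 0 0 0 45")

```text
clock: 13.6
eef_pos: [0.5296, -0.0467, 0.3037]
orientation: [-0.011, 0.754, -0.657, 0.003]
force: [-0.9, 0.3, -1.0]
width: 0.0516
```

```bash
python3 - <<'E'
from h import *
S=grab('wrist');save(S[0],'w4.png',1.5);W=cloud('wrist',S)
E
python3 plan.py 530 -46.7 78 -82.4 20 45
```

```text
grasp [532.8 -44.2 131.7] yaw -82.1 tilt 1.3 F [-0.1  0.1 -0.8] w 51.6 t 13.65 d [ -2.8  -2.5 -53.7] dyaw -0.3
0.9 1.4 17.9 0.1 45; 0.9 1.4 17.9 0.1 45; 0.9 1.4 17.9 0.1 45
```

View pics/w4.png

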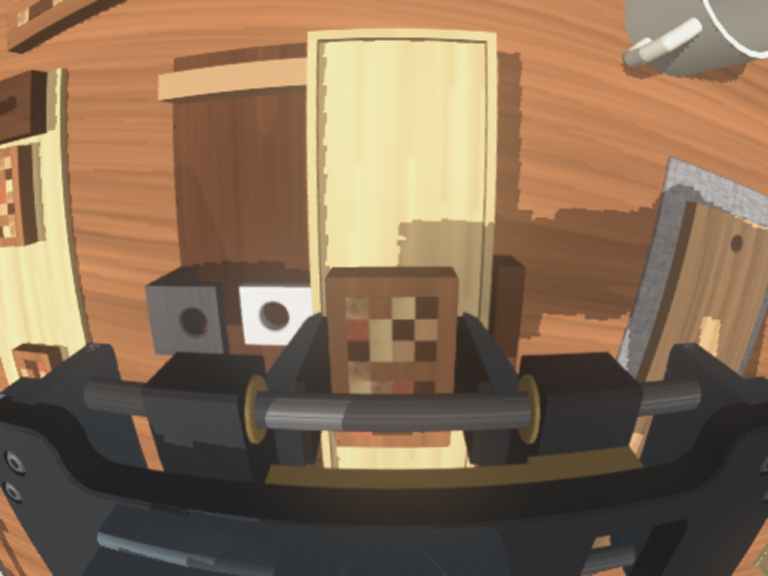

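The panel is held level (392,355) over the tray (inner edges cols 322–486). The lug hole is at (194,320) and the tongue hole at (273,316). I lower the panel and also work out the holes from this view.

Request:
drive_tool(targets="1 1 18 0 45; 1 1 18 0 45; 1 1 14 0 45; 0 0 2 0 45; 0 0 2 0 45")

```text
clock: 14.07
eef_pos: [0.5278, -0.0432, 0.2496]
orientation: [-0.013, 0.756, -0.655, 0.004]
force: [-0.3, 0.5, -0.5]
width: 0.0516
```

```bash
python3 - <<'E'
from h import *
S=load('wrist');W=cloud('wrist',S);z=W[...,2]*1000
print('lug around hole',[W[int(v/1.5),int(u/1.5)].round(4) for u,v in((194,300),(194,342),(172,320),(215,320),(194,320))])
print('tongue',[W[int(v/1.5),int(u/1.5)].round(4) for u,v in((273,294),(273,338),(250,316),(296,316))])
m=((z>55)&(z<65)&(W[...,1]>.04)&(abs(W[...,0]-.508)<.03)).astype(np.uint8)
n,L,st,c=cv2.connectedComponentsWithStats(m)
i=1+st[1:,4].argmax(); q=W[L==i];r=cv2.minAreaRect((q[:,:2]*1000).astype(np.float32));print('lug',r,np.median(q[:,2]))
m=((z>39)&(z<54)&(W[...,0]>.56)&(W[...,1]<.03)&(W[...,1]>-.12)).astype(np.uint8)
n,L,st,c=cv2.connectedComponentsWithStats(m)
i=1+st[1:,4].argmax(); q=W[L==i];r=cv2.minAreaRect((q[:,:2]*1000).astype(np.float32));print('tray part',r,cv2.boxPoints(r).round(1).tolist())
E
python3 plan.py 530 -46.7 74 -82.4 20 45
```

```text
lug around hole [array([0.5219, 0.0695, 0.0599]), array([0.4952, 0.0702, 0.0593]), array([0.507 , 0.0852, 0.0593]), array([0.5117, 0.0564, 0.059 ]), array([0.4942, 0.0861, 0.0244])]
tongue [array([0.5278, 0.0252, 0.0462]), array([0.5005, 0.0239, 0.0458]), array([0.512 , 0.0398, 0.0446]), array([0.5165, 0.0112, 0.045 ])]
lug ((507.3296813964844, 77.13157653808594), (44.21000671386719, 50.203773498535156), 8.25528621673584) 0.05945430429852246
tray part ((618.9431762695312, -42.49897003173828), (132.33021545410156, 114.89665222167969), 8.83751106262207) [[544.7000122070312, 4.099999904632568], [562.4000244140625, -109.4000015258789], [693.0999755859375, -89.0999984741211], [675.5, 24.399999618530273]]
grasp [531.6 -40.7  77.7] yaw -81.8 tilt 1.51 F [-0.3  0.5 -0.5] w 51.6 t 14.07 d [-1.6 -6.  -3.7] dyaw -0.6
5.8 2.5 3.5 0.6 45
```

Request:
drive_tool(targets="4 1 1 0.5 45; 3 1 1 0 45; 0 0 2 0 45; 0 0 2 0 45; 0 0 0 0 45")

```text
clock: 14.48
eef_pos: [0.5276, -0.049, 0.2453]
orientation: [-0.014, 0.754, -0.657, 0.005]
force: [0.5, 0.6, -0.9]
width: 0.0517
```

```bash
python3 plan.py 530 -46.7 74 -82.4 20 45
```

```text
grasp [532.  -46.5  73.4] yaw -82.2 tilt 1.7 F [ 0.5  0.6 -0.9] w 51.7 t 14.48 d [-2.  -0.2  0.6] dyaw -0.2
-0.1 2.0 -0.7 0.2 45
```

Request:
drive_tool(targets="0 0 3 0 45; 0 0 3 0 45")

```text
clock: 14.65
eef_pos: [0.528, -0.049, 0.2443]
orientation: [-0.014, 0.754, -0.657, 0.006]
force: [-10.2, 0.6, 31.5]
width: 0.0515
```

```bash
python3 plan.py 530 -46.7 74 -82.4 20 45
```

```text
grasp [532.7 -46.5  72.4] yaw -82.1 tilt 1.77 F [-10.2   0.6  31.5] w 51.5 t 14.65 d [-2.7 -0.2  1.6] dyaw -0.3
-0.2 2.6 -1.7 0.3 45
```

Request:
drive_tool(targets="0 0 -1 0 52; 0 0 0 0 56; 0 0 0 0 60; 0 0 0 0 66; 0 0 -10 0 70; 0 0 -30 0 75; 0 0 -35 0 80; 0 0 -20 0 80", squeeze=25)

```text
clock: 15.32
eef_pos: [0.5243, -0.0506, 0.3415]
orientation: [-0.012, 0.754, -0.657, 0.002]
force: [0.9, -0.9, 0.6]
width: 0.0799
```

```bash
python3 plan.py 562 279 120 -82.4 35 80
```

```text
grasp [527.4 -47.9 169.5] yaw -82.2 tilt 1.36 F [ 0.9 -0.9  0.6] w 79.9 t 15.32 d [ 34.6 326.9 -49.5] dyaw -0.2
-31.8 -7.8 5.5 0.0 80; -31.8 -7.8 5.5 0.0 80; -31.9 -7.7 5.5 0.0 80; -31.9 -7.7 5.5 0.0 80; -31.9 -7.7 5.5 0.0 80; -31.9 -7.7 5.5 0.0 80; -31.9 -7.7 5.5 0.0 80; -31.9 -7.7 5.5 0.0 80
-31.9 -7.7 5.5 0.0 80; -31.9 -7.7 5.5 0.0 80
```

Request:
drive_tool(targets="-32 -7 0 0 80; -32 -7 0 0 80; -32 -7 0 0 80; -32 -7 0 0 80; -32 -7 0 0 80; -32 -7 0 0 80; -32 -7 0 0 80; -32 -8 0 0 80")

```text
clock: 15.98
eef_pos: [0.5489, 0.2149, 0.3577]
orientation: [-0.017, 0.749, -0.662, 0.009]
force: [0.4, -0.0, 1.1]
width: 0.0801
```

Request:
drive_tool(targets="-32 -8 4 0 80; -32 -8 4 0 80; 0 0 0 0 80")

```text
clock: 16.23
eef_pos: [0.5571, 0.289, 0.3523]
orientation: [-0.019, 0.751, -0.66, 0.009]
force: [-0.3, -1.1, -0.3]
width: 0.0799
```

```bash
cat > panels.py <<'E'
from h import *
import sys
def rects(W,m,mn=100):
    m=cv2.morphologyEx(m.astype(np.uint8),cv2.MORPH_OPEN,np.ones((3,3)))
    n,L,st,c=cv2.connectedComponentsWithStats(m)
    for i in range(1,n):
        if st[i,4]>mn:
            q=W[L==i]; r=cv2.minAreaRect((q[:,:2]*1000).astype(np.float32)); print(' ',st[i,4],'px',c[i].round(),'xy',np.round(r[0],1),np.round(r[1],1),round(r[2],1),'z',np.median(q[:,2]).round(4))
for cam in sys.argv[1:]:
    S=grab(cam);W=cloud(cam,S);z=W[...,2]*1000
    print(cam,'jig'); rects(W,(z>14)&(z<25.2)&(abs(W[...,0]-.48)<.22)&(abs(W[...,1]-.273)<.1))
    print(cam,'tray'); rects(W,(z>55)&(z<68)&(abs(W[...,0]-.52)<.2)&(abs(W[...,1]+.05)<.11),40)
E
python3 panels.py wrist scene; python3 plan.py 562 279 31 -82.2 35 80
```

```text
wrist jig
  411 px [296.  65.] xy [692.8 269.2] [14.8 51.4] 0.8 z 0.0195
  3222 px [276. 183.] xy [564.1 277.9] [80.7 50.5] 7.0 z 0.0238
  932 px [275. 299.] xy [416.1 257.1] [37.3 52. ] 7.0 z 0.0237
wrist tray
  469 px [504. 237.] xy [544.2 -34.7] [44.6 36.1] 9.2 z 0.0606
scene jig
scene tray
  67 px [221. 173.] xy [ 531.4 -104.4] [76.3 16.8] 8.6 z 0.0629
  263 px [238. 177.] xy [528.9 -45. ] [83.5 53.4] 7.6 z 0.0621
grasp [563.3 287.4 180.7] yaw -82.7 tilt 2.29 F [ 0.  -0.8  0.3] w 79.9 t 16.33 d [  -1.3   -8.4 -149.7] dyaw 0.5
1.9 1.6 29.9 -0.1 80; 1.9 1.6 29.9 -0.1 80; 1.9 1.6 29.9 -0.1 80; 1.9 1.7 29.9 -0.1 80; 1.9 1.7 29.9 -0.1 80
```

Panel 1 sits in the tray at (529, -45), top at z 62. The next panel is still in place at (564, 278).

Request:
drive_tool(targets="2 2 30 -0.1 80; 2 2 30 -0.1 80; 2 2 30 -0.1 80; 2 2 30 0 80; 2 2 18 0 80; 0 0 5 0 80; 0 0 2 0 80")

```text
clock: 16.92
eef_pos: [0.5553, 0.2668, 0.208]
orientation: [-0.02, 0.75, -0.661, 0.013]
force: [-0.2, -0.5, 0.4]
width: 0.0803
```

```bash
python3 plan.py 563 278 31 -82.4 35 80
```

```text
grasp [563.  269.   36.2] yaw -82.8 tilt 2.67 F [-0.2 -0.5  0.4] w 80.3 t 16.92 d [ 0.   9.  -5.2] dyaw 0.4
-8.9 -0.9 5.3 -0.4 80
```

Request:
drive_tool(targets="-8 -1 4 -0.4 80; 0 0 3 0 80; 0 0 2 0 65; 0 0 1 0 45; 0 0 0 0 45; 0 0 0 0 45; 0 0 0 0 45; 0 0 0 0 45", squeeze=35)

```text
clock: 17.58
eef_pos: [0.5581, 0.2754, 0.2038]
orientation: [-0.024, 0.752, -0.659, 0.015]
force: [0.1, 0.7, -0.2]
width: 0.0515
```

Request:
drive_tool(targets="0 0 0 0 45; 0 0 0 0 45")

```text
clock: 17.75
eef_pos: [0.558, 0.2755, 0.2041]
orientation: [-0.025, 0.752, -0.659, 0.015]
force: [0.0, -0.1, -0.2]
width: 0.0515
```

```bash
python3 plan.py 563 278 130 -82.4 20 45
```

```text
grasp [567.5 278.4  32.3] yaw -82.5 tilt 3.31 F [ 0.  -0.1 -0.2] w 51.5 t 17.75 d [-4.5 -0.4 97.7] dyaw 0.1
-0.2 -0.2 -19.5 -0.0 45; -0.2 -0.2 -19.5 -0.0 45; -0.2 -0.2 -19.5 -0.0 45; -0.2 -0.2 -19.5 -0.0 45; -0.2 -0.2 -19.5 -0.0 45
```

Request:
drive_tool(targets="0 0 -15 0 45; 0 0 -35 0 45; 0 0 -35 0 45; 0 0 -10 0 45; 0 0 0 0 45")

```text
clock: 18.17
eef_pos: [0.5521, 0.2735, 0.2992]
orientation: [-0.021, 0.752, -0.659, 0.014]
force: [0.8, -0.3, -0.8]
width: 0.0514
```

```bash
python3 plan.py 622 -34.5 128 -82.4 33 45
```

```text
grasp [560.3 275.8 127.4] yaw -82.5 tilt 2.86 F [ 0.8 -0.3 -0.8] w 51.4 t 18.17 d [  61.7 -310.3    0.6] dyaw 0.1
31.6 -2.1 -0.2 -0.0 45; 31.6 -2.1 -0.2 -0.0 45; 31.6 -2.1 -0.2 -0.0 45; 31.6 -2.0 -0.2 -0.0 45; 31.6 -2.0 -0.2 -0.0 45; 31.6 -2.0 -0.2 -0.0 45; 31.6 -2.0 -0.2 -0.0 45; 31.6 -2.0 -0.2 -0.0 45
31.6 -2.0 -0.2 -0.0 45; 31.6 -2.0 -0.2 -0.0 45
```

Request:
drive_tool(targets="18 -1 0 0 45; 32 -2 0 0 45; 32 -2 0 0 45; 32 -2 0 0 45; 32 -2 0 0 45; 32 -2 0 0 45; 32 -2 0 0 45; 32 -2 0 0 45")

```text
clock: 18.83
eef_pos: [0.5978, 0.0326, 0.2865]
orientation: [-0.017, 0.756, -0.655, 0.009]
force: [0.5, 0.3, 0.2]
width: 0.0516
```

Request:
drive_tool(targets="32 -2 0 0 45; 25 -2 0 0 45; 12 -1 0 0 45; 0 0 0 0 45; 0 0 0 0 45")

```text
clock: 19.25
eef_pos: [0.6118, -0.0442, 0.277]
orientation: [-0.013, 0.753, -0.658, 0.004]
force: [-0.6, 0.5, -0.5]
width: 0.0516
```

```bash
python3 plan.py 622 -34.5 75 -82.4 33 45
```

```text
grasp [615.9 -41.7 105. ] yaw -82.3 tilt 1.6 F [-0.6  0.5 -0.5] w 51.6 t 19.25 d [  6.1   7.2 -30. ] dyaw -0.1
-6.0 -6.2 30.3 0.1 45
```

Request:
drive_tool(targets="-3 -3 10 0 45; -3 -3 10 0 45; 0 0 8 0 45; 0 0 0 0 45; 0 0 0 0 45")

```text
clock: 19.67
eef_pos: [0.6169, -0.0301, 0.244]
orientation: [-0.013, 0.755, -0.656, 0.002]
force: [-0.3, 0.5, -0.5]
width: 0.0518
```

```bash
python3 plan.py 622 -34.5 71 -82.4 33 45
```

```text
grasp [620.2 -27.2  72.1] yaw -81.9 tilt 1.47 F [-0.3  0.5 -0.5] w 51.8 t 19.67 d [ 1.8 -7.3 -1.1] dyaw -0.5
7.5 -0.7 1.0 0.5 45
```

Request:
drive_tool(targets="5 0 0 0.5 45; 3 0 1 0 45; 0 0 1.5 0 45; 0 0 1.5 0 45")

```text
clock: 20.0
eef_pos: [0.618, -0.0371, 0.2413]
orientation: [-0.013, 0.753, -0.658, 0.002]
force: [-5.4, 1.7, 11.5]
width: 0.0515
```

```bash
python3 plan.py 622 -34.5 71 -82.4 33 45
```

```text
grasp [621.3 -34.1  69.4] yaw -82.3 tilt 1.48 F [-5.4  1.7 11.5] w 51.5 t 20.0 d [ 0.7 -0.4  1.6] dyaw -0.1
0.4 -0.7 -1.6 0.1 45
```

Request:
drive_tool(targets="0 0 -1 0 52; 0 0 0 0 56; 0 0 0 0 59; 0 0 0 0 60; 0 0 -10 0 62; 0 0 -30 0 75; 0 0 -35 0 80; 0 0 -25 0 80", squeeze=25)

```text
clock: 20.67
eef_pos: [0.6148, -0.0398, 0.3419]
orientation: [-0.009, 0.752, -0.659, -0.003]
force: [0.3, -1.1, 0.8]
width: 0.0788
```

```bash
python3 plan.py 394 257 170 -82.4 35 80
```

```text
grasp [616.1 -36.7 170. ] yaw -82.4 tilt 1.14 F [ 0.3 -1.1  0.8] w 78.8 t 20.67 d [-222.1  293.7    0. ] dyaw 0.0
-29.1 16.5 0.3 -0.0 80; -29.1 16.5 0.3 -0.0 80; -29.1 16.5 0.3 -0.0 80; -29.1 16.5 0.3 -0.0 80; -29.1 16.5 0.3 -0.0 80; -29.1 16.5 0.3 -0.0 80; -29.1 16.5 0.3 -0.0 80; -29.1 16.5 0.3 -0.0 80
-29.1 16.5 0.3 -0.0 80; -29.1 16.5 0.3 -0.0 80; -29.1 16.5 0.3 -0.0 80
```

Request:
drive_tool(targets="-29 16 0 0 80; -29 16 0 0 80; -29 16 0 0 80; -29 16 0 0 80; -29 17 0 0 80; -29 17 0 0 80; -29 17 0 0 80; -29 17 0 0 80")

```text
clock: 21.33
eef_pos: [0.4531, 0.1756, 0.356]
orientation: [-0.019, 0.748, -0.663, 0.008]
force: [0.4, 0.9, 0.6]
width: 0.0802
```

Request:
drive_tool(targets="-29 17 0 0 80; -25 15 0 0 80; -15 8 0 0 80; 0 0 0 0 80; 0 0 0 0 80")

```text
clock: 21.75
eef_pos: [0.3981, 0.2455, 0.3594]
orientation: [-0.022, 0.75, -0.661, 0.008]
force: [-0.1, -0.6, -0.5]
width: 0.0798
```

```bash
python3 panels.py wrist scene; python3 plan.py 394 257 31 -82.2 35 80
```

```text
wrist jig
  3273 px [259. 192.] xy [391.5 257.8] [84.2 75.4] 8.2 z 0.0237
wrist tray
  836 px [505.  50.] xy [615.6 -18.7] [81.2 27.1] 3.8 z 0.0604
  839 px [505. 125.] xy [525.  -31.9] [80.2 25.3] 8.1 z 0.0604
  156 px [452. 127.] xy [504.6  56.4] [33.6  9. ] 5.3 z 0.0594
scene jig
scene tray
  70 px [221. 173.] xy [ 532.1 -105.1] [72.9 18.5] 8.5 z 0.0633
  567 px [234. 187.] xy [574.1 -38.4] [176.   53.4] 7.9 z 0.0619
grasp [405.9 248.5 187.4] yaw -82.8 tilt 2.68 F [ 0.5 -0.3 -0.2] w 79.6 t 21.85 d [ -11.9    8.5 -156.4] dyaw 0.6
-1.5 3.5 31.2 -0.1 80; -1.5 3.5 31.2 -0.1 80; -1.5 3.5 31.2 -0.1 80; -1.5 3.5 31.2 -0.1 80; -1.5 3.5 31.2 -0.1 80
```

```bash
python3 - <<'E'
from h import *
W=cloud('wrist',load('wrist'));z=W[...,2]*1000
m=((z>21.5)&(z<25.2)&(abs(W[...,0]-.39)<.06)&(abs(W[...,1]-.257)<.06)).astype(np.uint8)
for k in (5,9):
    mm=cv2.morphologyEx(m,cv2.MORPH_OPEN,np.ones((k,k)))>0
    q=W[mm];r=cv2.minAreaRect((q[:,:2]*1000).astype(np.float32));print(mm.sum(),r,q.mean(0))
E
```

```text
2731 ((394.0487060546875, 253.6306610107422), (79.92754364013672, 51.379878997802734), 8.206631660461426) [0.39626238 0.25371914 0.02380132]
621 ((393.5826416015625, 253.7674560546875), (79.01334381103516, 49.663551330566406), 8.15036678314209) [0.40193983 0.24989157 0.0237548 ]
```

Request:
drive_tool(targets="-1 3 30 -0.1 80; -1 3 30 -0.1 80; -1 3 30 -0.1 80; -1 3 30 -0.1 80; 0 3 20 -0.1 80; 0 0 5 0 80; 0 0 2 0 80")

```text
clock: 22.43
eef_pos: [0.3981, 0.2455, 0.2101]
orientation: [-0.028, 0.749, -0.662, 0.012]
force: [-0.2, 0.6, 1.2]
width: 0.0801
```

```bash
python3 plan.py 395 254 31 -82 35 80
```

```text
grasp [407.4 249.9  38.4] yaw -83.0 tilt 3.44 F [-0.2  0.6  1.2] w 80.1 t 22.43 d [-12.4   4.1  -7.4] dyaw 1.0
-5.5 12.2 6.9 -1.0 80
```

Request:
drive_tool(targets="-3 6 4 -1 80; -3 6 4 0 80; 0 2 2 0 80; 0 0 2 0 80; 0 0 0 0 80")

```text
clock: 22.85
eef_pos: [0.3855, 0.25, 0.1997]
orientation: [-0.031, 0.754, -0.656, 0.013]
force: [-0.0, -0.6, 0.4]
width: 0.0801
```

```bash
python3 plan.py 395 254 31 -82 35 80
```

```text
grasp [395.9 255.   28. ] yaw -82.0 tilt 3.85 F [-0.  -0.6  0.4] w 80.1 t 22.85 d [-0.9 -1.   3. ] dyaw 0.0
0.8 0.9 -3.0 -0.0 80
```

Request:
drive_tool(targets="0 0 -2 0 65; 0 0 0 0 45; 0 0 0 0 45; 0 0 0 0 45; 0 0 0 0 45; 0 0 0 0 45; 0 0 0 0 45; 0 0 0 0 45", squeeze=35)

```text
clock: 23.52
eef_pos: [0.3859, 0.2505, 0.2037]
orientation: [-0.033, 0.754, -0.656, 0.014]
force: [0.5, 0.4, 0.7]
width: 0.052
```

Request:
drive_tool(targets="0 0 -12 0 45; 0 0 -35 0 45; 0 0 -35 0 45; 0 0 -15 0 45; 0 0 0 0 45")

```text
clock: 23.93
eef_pos: [0.3801, 0.2475, 0.3025]
orientation: [-0.031, 0.754, -0.656, 0.014]
force: [0.3, -1.0, -1.6]
width: 0.0517
```

```bash
python3 plan.py 431 -60 128 -82.4 33 45
```

```text
grasp [390.6 252.5 130.9] yaw -82.0 tilt 3.89 F [ 0.3 -1.  -1.6] w 51.7 t 23.93 d [  40.4 -312.5   -2.9] dyaw -0.4
31.5 0.3 -0.4 0.0 45; 31.5 0.3 -0.4 0.0 45; 31.5 0.3 -0.4 0.0 45; 31.5 0.3 -0.4 0.0 45; 31.5 0.2 -0.4 0.0 45; 31.5 0.2 -0.4 0.0 45; 31.5 0.2 -0.4 0.0 45; 31.5 0.2 -0.4 0.0 45
31.5 0.2 -0.4 0.0 45; 31.5 0.1 -0.4 0.0 45
```

Request:
drive_tool(targets="18 0 0 0 45; 32 0 0 0 45; 32 0 0 0 45; 32 0 0 0 45; 32 0 0 0 45; 32 0 0 0 45; 32 0 0 0 45; 32 0 0 0 45")

```text
clock: 24.6
eef_pos: [0.4139, 0.0034, 0.2909]
orientation: [-0.031, 0.758, -0.651, 0.011]
force: [1.6, 0.3, -0.9]
width: 0.0515
```

Request:
drive_tool(targets="32 0 0 0 45; 25 0 0 0 45; 12 0 0 0 45; 0 0 0 0 45; 0 0 0 0 45")

```text
clock: 25.02
eef_pos: [0.4232, -0.0736, 0.2831]
orientation: [-0.028, 0.755, -0.655, 0.008]
force: [0.8, 1.4, -1.0]
width: 0.0522
```

```bash
python3 plan.py 435 -59.5 75 -82.4 15 45
```

```text
grasp [431.7 -68.  111.4] yaw -81.9 tilt 3.37 F [ 0.8  1.4 -1. ] w 52.2 t 25.02 d [  3.3   8.5 -36.4] dyaw -0.5
-2.3 -0.9 12.3 0.2 45; -2.3 -0.8 12.3 0.2 45; -2.4 -0.8 12.3 0.2 45
```

Request:
drive_tool(targets="-2 -1 12 0 45; -2 -1 12 0 45; -1 -1 10 0 45; 0 0 0 0 45; 0 0 0 0 45")

```text
clock: 25.43
eef_pos: [0.4257, -0.0632, 0.2458]
orientation: [-0.027, 0.756, -0.654, 0.005]
force: [-0.1, 0.1, -0.9]
width: 0.0513
```

```bash
python3 plan.py 435 -59.5 70 -82.4 15 45
```

```text
grasp [433.3 -57.3  74.1] yaw -81.7 tilt 3.21 F [-0.1  0.1 -0.9] w 51.3 t 25.43 d [ 1.7 -2.2 -4.1] dyaw -0.7
2.6 -1.2 4.1 0.7 45
```

Request:
drive_tool(targets="3 -1 2 0.7 45; 0 0 2 0 45; 0 0 1.5 0 45")

```text
clock: 25.68
eef_pos: [0.4274, -0.0647, 0.2411]
orientation: [-0.028, 0.752, -0.658, 0.005]
force: [-7.0, 1.6, 21.2]
width: 0.0518
```

```bash
python3 plan.py 435 -59.5 70 -82.4 15 45
```

```text
grasp [435.1 -58.7  69.4] yaw -82.3 tilt 3.22 F [-7.   1.6 21.2] w 51.8 t 25.68 d [-0.1 -0.8  0.6] dyaw -0.1
0.7 0.1 -0.6 0.1 45
```

Request:
drive_tool(targets="0 0 -1 0 52; 0 0 0 0 56; 0 0 0 0 59; 0 0 0 0 60; 0 0 -10 0 62; 0 0 -30 0 70; 0 0 -35 0 60; 0 0 -20 0 40", squeeze=25)

```text
clock: 26.35
eef_pos: [0.4221, -0.0679, 0.3373]
orientation: [-0.025, 0.752, -0.658, 0.001]
force: [-0.0, -0.1, -0.6]
width: 0.0582
```

```bash
python3 panels.py scene; python3 -c "
from h import *
S=load('scene'); save(S[0][100:270,120:370],'crop2.png',2.5)"; python3 plan.py 538 -140 150 -82.4 33 0
```

```text
scene jig
scene tray
  210 px [244. 160.] xy [434.9 -55.8] [85.1 52.7] 5.8 z 0.0626
  52 px [220. 175.] xy [ 544.  -104.8] [55.7 16.9] 22.2 z 0.0632
  537 px [234. 187.] xy [574.8 -38.3] [180.4  53.2] 8.2 z 0.0623
grasp [430.1 -62.1 168.4] yaw -82.4 tilt 3.13 F [ 0.9 -0.5  2.8] w 54.2 t 26.4 d [107.9 -77.9 -18.4] dyaw -0.0
18.4 -19.1 4.0 0.0 0; 18.4 -19.2 4.0 0.0 0; 18.4 -19.2 4.0 0.0 0; 18.4 -19.2 4.0 0.0 0; 18.4 -19.2 4.0 0.0 0
```

View pics/crop2.png

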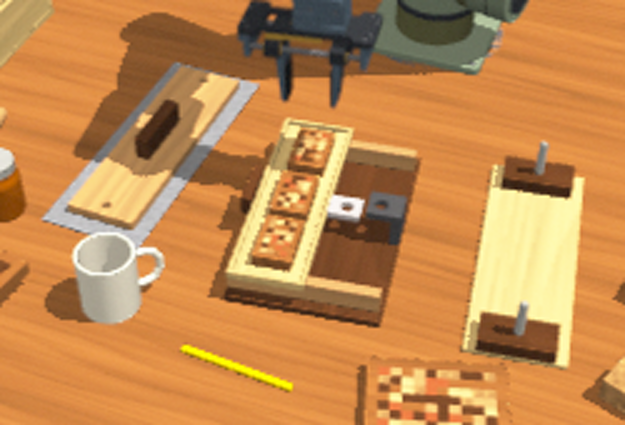

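All three panels are flat in the tray (mosaics at (313,148), (295,195) and (278,240) in the crop), and the jig is empty. Next I move beyond the push block with the fingers closed.

Request:
drive_tool(targets="18 -19 2 0 0; 18 -19 2 0 0; 18 -19 2 0 0; 18 -19 2 0 0; 18 -19 2 0 0; 14 -2 0 0 0; 0 0 0 0 0; 0 0 0 0 0")

```text
clock: 27.07
eef_pos: [0.5361, -0.162, 0.3335]
orientation: [-0.029, 0.752, -0.658, 0.007]
force: [0.1, -0.0, 0.0]
width: 0.0018
```

```bash
python3 plan.py 538 -157 60 -82.4 33 0; python3 panels.py scene wrist
```

```text
grasp [ 544.4 -156.1  161.8] yaw -82.3 tilt 3.39 F [ 0.1 -0.   0. ] w 1.8 t 27.07 d [  -6.4   -0.9 -101.8] dyaw -0.1
0.7 2.9 25.3 0.0 0; 0.7 2.9 25.3 0.0 0; 0.7 2.9 25.3 0.0 0; 0.7 2.9 25.3 0.0 0
scene jig
scene tray
  227 px [244. 159.] xy [434.5 -56.2] [86.2 52.5] 7.5 z 0.0622
  71 px [221. 173.] xy [ 530.9 -105.3] [76.3 17.3] 7.9 z 0.0644
  249 px [237. 177.] xy [529.3 -45.2] [85.3 52.8] 7.7 z 0.0621
  301 px [231. 195.] xy [619.6 -32.7] [83.7 53.5] 6.9 z 0.0619
wrist jig
wrist tray
  4440 px [146. 103.] xy [617.9 -34.3] [80.2 52.9] 7.2 z 0.0608
  4000 px [151. 197.] xy [527.9 -46.9] [80.9 52.5] 7.6 z 0.0608
  1291 px [210. 201.] xy [ 533.2 -106.2] [67.4 16.8] 7.3 z 0.0624
  252 px [ 67. 202.] xy [510.3  55.9] [44.   9.4] 5.2 z 0.0592
  339 px [153. 254.] xy [468.7 -51.4] [ 8.1 48.4] 8.0 z 0.0602
  818 px [158. 295.] xy [419.6 -55.4] [32.5 43.9] 9.5 z 0.061
```

Request:
drive_tool(targets="1 3 25 0 0; 1 3 25 0 0; 1 3 25 0 0; 0 3 20 0 0; 0 0 5 0 0; 0 0 0 0 0")

```text
clock: 27.67
eef_pos: [0.5243, -0.1578, 0.234]
orientation: [-0.03, 0.754, -0.657, 0.008]
force: [-0.3, -0.5, 0.9]
width: 0.0005
```

```bash
python3 plan.py 530 -91 60 -82.4 20 0
```

```text
grasp [ 533.2 -151.8   62.3] yaw -82.1 tilt 3.57 F [-0.3 -0.5  0.9] w 0.5 t 27.67 d [-3.2 60.8 -2.3] dyaw -0.3
-15.2 -1.2 1.1 0.1 0; -15.2 -1.2 1.1 0.1 0; -15.2 -1.2 1.1 0.1 0; -15.2 -1.2 1.1 0.1 0
```

Request:
drive_tool(targets="-10 -1 0.5 0 0; -10 -1 0.5 0 0; -8 -1 0.5 0 0; -8 -1 0.5 0 0; -8 0 0.5 0 0; -6 0 0.5 0 0")

```text
clock: 28.17
eef_pos: [0.5212, -0.1036, 0.2373]
orientation: [-0.03, 0.755, -0.655, 0.012]
force: [-1.6, -4.0, -1.3]
width: 0.0006
```

```bash
python3 plan.py 530 -83 60 -82.4 20 0
```

```text
grasp [531.2 -98.7  65.6] yaw -81.9 tilt 3.7 F [-1.6 -4.  -1.3] w 0.6 t 28.17 d [-1.2 15.7 -5.6] dyaw -0.5
-15.6 -0.6 6.0 0.5 0
```

Request:
drive_tool(targets="-5 0 1 0 0; -4 0 1 0 0; -3 0 1 0 0")

```text
clock: 28.42
eef_pos: [0.52, -0.0896, 0.236]
orientation: [-0.03, 0.755, -0.655, 0.014]
force: [-1.2, -2.7, 2.0]
width: 0.0005
```

Request:
drive_tool(targets="-2.5 0 0.5 0 0; -2.5 0 0.5 0 0")

```text
clock: 28.58
eef_pos: [0.5195, -0.0841, 0.2355]
orientation: [-0.031, 0.755, -0.655, 0.015]
force: [-0.9, -3.4, 1.5]
width: 0.0006
```

```bash
python3 plan.py 530 -83 60 -82.4 20 0
```

```text
grasp [530.3 -79.4  63.9] yaw -81.8 tilt 3.91 F [-0.9 -3.4  1.5] w 0.6 t 28.58 d [-0.3 -3.6 -3.9] dyaw -0.6
3.6 1.0 3.8 0.6 0
```

Request:
drive_tool(targets="-2.5 0 0.5 0 0; -2.5 0 0.5 0 0")

```text
clock: 28.75
eef_pos: [0.5193, -0.0819, 0.2356]
orientation: [-0.028, 0.757, -0.653, 0.019]
force: [-3.1, -15.2, 4.5]
width: 0.0004
```

```bash
python3 plan.py 530 -83 60 -82.4 20 0; python3 panels.py wrist
```

```text
grasp [530.4 -78.9  64. ] yaw -81.5 tilt 3.84 F [ -3.1 -15.2   4.5] w 0.4 t 28.75 d [-0.4 -4.1 -4. ] dyaw -0.9
4.0 1.3 3.9 0.9 0
wrist jig
wrist tray
  10668 px [133.  88.] xy [611.8  11. ] [80.5 53.1] 7.0 z 0.0608
  6538 px [138. 214.] xy [5.345e+02 2.000e-01] [55.2 52.8] 8.5 z 0.0608
  1473 px [232. 212.] xy [547.  -62.5] [28.1 25.4] 6.5 z 0.0625
  210 px [ 64. 217.] xy [523.7  56.9] [17.5  6.3] 6.9 z 0.0591
  137 px [270. 219.] xy [547.4 -81. ] [2.4 8.6] 17.6 z 0.0619
  528 px [143. 287.] xy [485.6  -3.8] [ 8.  47.3] 7.7 z 0.0605
```

Request:
drive_tool(targets="-2 0 0 0 0; -1 0 0 0 0; 8 0 0 0 0; 15 1 0 0 0; 15 1 -5 0 0; 0 0 -30 0 0; 0 0 -40 0 30; 0 0 -40 0 60")

```text
clock: 29.47
eef_pos: [0.5144, -0.1221, 0.3432]
orientation: [-0.025, 0.756, -0.654, 0.009]
force: [1.5, 0.0, -0.0]
width: 0.0111
```

```bash
python3 panels.py scene; python3 plan.py 485 430 210 -82.4 38 60
```

```text
scene jig
scene tray
  234 px [257. 161.] xy [428.  -11.6] [88.8 53.3] 7.6 z 0.0619
  67 px [234. 176.] xy [526.7 -58.1] [72.7 15.3] 7.7 z 0.0631
  558 px [248. 189.] xy [568.5   6. ] [176.1  53.4] 7.8 z 0.0621
grasp [ 526.6 -118.9  180.1] yaw -81.8 tilt 3.7 F [2.1 0.2 5.4] w 15.2 t 29.52 d [-41.6 548.9  29.9] dyaw -0.6
-36.6 -2.6 -1.4 0.0 60; -36.6 -2.6 -1.4 0.0 60; -36.6 -2.5 -1.4 0.0 60; -36.6 -2.5 -1.4 0.0 60; -36.6 -2.5 -1.4 0.0 60; -36.6 -2.5 -1.4 0.0 60; -36.6 -2.4 -1.4 0.0 60; -36.6 -2.4 -1.4 0.0 60
-36.7 -2.4 -1.4 0.0 60; -36.7 -2.3 -1.4 0.0 60; -36.7 -2.3 -1.4 0.0 60; -36.7 -2.3 -1.4 0.0 60; -36.7 -2.3 -1.4 0.0 60; -36.7 -2.2 -1.4 0.0 60; -36.7 -2.2 -1.4 0.0 60
```

The tray hit its stop (15 N) after about 45.5 mm of travel, and the panels travelled with it. Now the pin.

Request:
drive_tool(targets="-36 -3 -4 0 60; -36 -3 -4 0 60; -36 -3 -4 0 60; -36 -3 -4 0 60; -36 -3 -2 0 60; -36 -2 -2 0 60; -36 -2 -2 0 60; -36 -2 -2 0 60")

```text
clock: 30.18
eef_pos: [0.4981, 0.1705, 0.3865]
orientation: [-0.036, 0.749, -0.661, 0.019]
force: [0.5, 0.1, 0.4]
width: 0.0601
```

Request:
drive_tool(targets="-36 -2 0 0 50; -36 -2 0 0 50; -36 -2 0 0 50; -36 -2 0 0 50; -30 -2 0 0 50; -20 -1 0 0 50; 0 0 0 0 50; 0 0 0 0 50")

```text
clock: 30.85
eef_pos: [0.4809, 0.3837, 0.3888]
orientation: [-0.039, 0.752, -0.658, 0.012]
force: [0.7, -0.6, -0.5]
width: 0.0501
```

```bash
python3 - <<'E'
from h import *
S=grab('wrist');W=cloud('wrist',S);z=W[...,2]*1000;save(S[0],'w5.png',1.5)
near=np.hypot(W[...,0]-.485,W[...,1]-.459)<.06
for n,lo,hi in(('head',80,92),('stand',50,59)):
    m=(z>lo)&(z<hi)&near; m=cv2.morphologyEx(m.astype(np.uint8),cv2.MORPH_OPEN,np.ones((3,3)))>0; q=W[m]; r=cv2.minAreaRect((q[:,:2]*1000).astype(np.float32)); print(n,m.sum(),r,np.median(q[:,2]),cv2.minEnclosingCircle((q[:,:2]*1000).astype(np.float32)))
E
python3 plan.py 485 459 130 -82.4 38 50
```

```text
head 404 ((481.8109130859375, 457.8993835449219), (22.472389221191406, 22.98738670349121), 51.373313903808594) 0.08637002412897402 ((481.6121520996094, 458.1687927246094), 11.938614845275879)
stand 2059 ((481.76641845703125, 458.2596740722656), (60.9760856628418, 61.064537048339844), 75.71629333496094) 0.05451808191641286 ((481.98907470703125, 457.82476806640625), 41.77685546875)
grasp [493.1 390.8 217.3] yaw -82.4 tilt 4.74 F [ 0.1  0.4 -0.4] w 49.9 t 30.9 d [ -8.1  68.2 -87.3] dyaw -0.0
-21.9 1.9 29.8 0.0 50; -21.9 1.9 29.8 0.0 50; -21.9 1.9 29.8 0.0 50
```

View pics/w5.png

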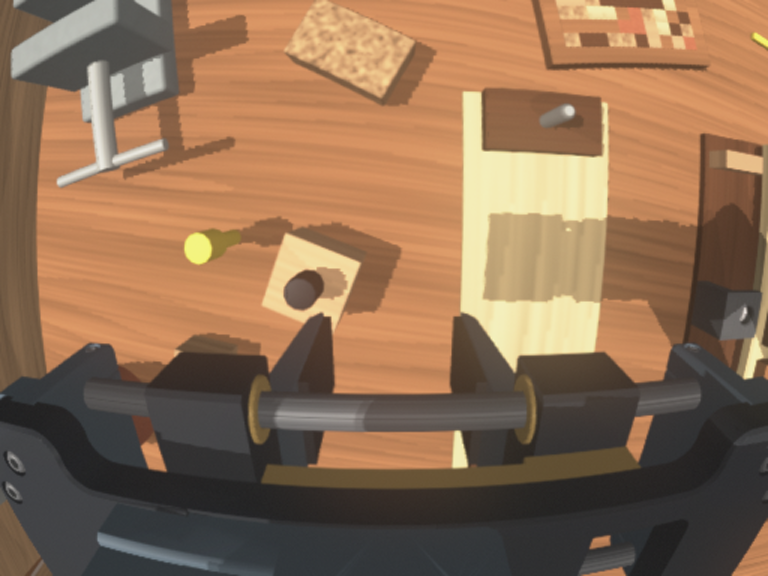

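The pin's black head is at (303,290), in the 60 mm stand; the yellow look-alike at (200,248) is separate. Pin axis is about (482, 458) mm, head top 86.5.

Request:
drive_tool(targets="-21 3 30 0 50; -21 3 30 0 50; -20 3 24 0 50; -3 0 10 0 50; 0 0 0 0 50; 0 0 0 0 50")

```text
clock: 31.4
eef_pos: [0.4734, 0.4453, 0.2955]
orientation: [-0.041, 0.748, -0.662, 0.013]
force: [-0.6, -0.2, 0.6]
width: 0.0499
```

```bash
python3 plan.py 482 458 80 -82.4 20 50
```

```text
grasp [486.  452.7 124.1] yaw -82.9 tilt 4.88 F [-0.6 -0.2  0.6] w 49.9 t 31.4 d [ -4.    5.3 -44.1] dyaw 0.5
-1.4 2.2 14.6 -0.2 50; -1.4 2.2 14.6 -0.2 50; -1.4 2.2 14.6 -0.2 50
```

Request:
drive_tool(targets="-1.4 2 14 0 50; -1.4 2 14 0 50; -1.4 2 12 0 50; 0 0 2 0 50; 0 0 0 0 50")

```text
clock: 31.82
eef_pos: [0.4739, 0.4454, 0.2593]
orientation: [-0.045, 0.746, -0.664, 0.014]
force: [-0.9, -0.2, 0.7]
width: 0.05
```

```bash
python3 plan.py 482 458 79 -82.4 20 50
```

```text
grasp [488.  453.7  88.1] yaw -83.3 tilt 5.45 F [-0.9 -0.2  0.7] w 50.0 t 31.82 d [-6.   4.3 -9.1] dyaw 0.9
-4.6 6.2 8.8 -0.9 50
```

Request:
drive_tool(targets="-3 3 5 -0.9 50; -2 3 4 0 50; 0 1 2 0 50; 0 0 0 0 50")

```text
clock: 32.15
eef_pos: [0.4679, 0.4497, 0.2503]
orientation: [-0.048, 0.751, -0.658, 0.015]
force: [-0.3, -0.2, -0.2]
width: 0.0498
```

```bash
python3 plan.py 482 458 79 -82.4 20 50
```

```text
grasp [482.6 458.6  79.2] yaw -82.4 tilt 5.74 F [-0.3 -0.2 -0.2] w 49.8 t 32.15 d [-0.6 -0.6 -0.2] dyaw -0.0
0.5 0.7 0.1 0.0 50
```

Request:
drive_tool(targets="0 0 0 0 36; 0 0 0 0 28; 0 0 0 0 15; 0 0 0 0 15; 0 0 0 0 15; 0 0 0 0 15; 0 0 0 0 15; 0 0 0 0 15", squeeze=25)

```text
clock: 32.82
eef_pos: [0.4678, 0.4498, 0.251]
orientation: [-0.048, 0.751, -0.658, 0.016]
force: [0.4, -0.6, 0.3]
width: 0.0234
```

```bash
python3 plan.py 482 458 180 -82.4 20 15
```

```text
grasp [482.6 458.6  79.9] yaw -82.3 tilt 5.77 F [ 0.4 -0.6  0.3] w 23.4 t 32.82 d [ -0.6  -0.6 100.1] dyaw -0.1
-0.6 -1.4 -16.6 0.0 15; -0.6 -1.4 -16.6 0.0 15; -0.6 -1.4 -16.6 0.0 15; -0.6 -1.4 -16.6 0.0 15; -0.6 -1.4 -16.6 0.0 15; -0.6 -1.4 -16.6 0.0 15
```

Request:
drive_tool(targets="-0.6 -1.4 -12 0 15; -0.6 -1.4 -16 0 15; -0.6 -1.4 -16 0 15; -0.6 -1.4 -16 0 15; -0.6 -1.4 -18 0 15; -0.6 -1.4 -20 0 15; 0 0 -8 0 15; 0 0 0 0 15")

```text
clock: 33.48
eef_pos: [0.4665, 0.4493, 0.3587]
orientation: [-0.046, 0.751, -0.658, 0.015]
force: [-0.4, -0.6, -0.9]
width: 0.0235
```

```bash
python3 plan.py 508.5 70 185 -82.4 33 15
```

```text
grasp [480.7 457.7 187.5] yaw -82.3 tilt 5.52 F [-0.4 -0.6 -0.9] w 23.5 t 33.48 d [  27.8 -387.7   -2.5] dyaw -0.1
32.3 1.9 -1.2 0.0 15; 32.3 1.9 -1.2 0.0 15; 32.3 1.9 -1.2 0.0 15; 32.3 1.9 -1.2 0.0 15; 32.3 1.9 -1.2 0.0 15; 32.3 1.9 -1.2 0.0 15; 32.3 1.9 -1.2 0.0 15; 32.3 1.9 -1.2 0.0 15
32.3 1.9 -1.2 0.0 15; 32.3 1.9 -1.2 0.0 15; 32.3 1.9 -1.2 0.0 15; 32.3 1.9 -1.2 0.0 15
```

Request:
drive_tool(targets="16 1 -1 0 15; 28 2 -1 0 15; 28 2 -1 0 15; 28 2 -1 0 15; 28 2 -1 0 15; 28 2 -1 0 15; 28 2 -1 0 15; 28 2 -1 0 15")

```text
clock: 34.15
eef_pos: [0.476, 0.2277, 0.3469]
orientation: [-0.039, 0.754, -0.655, 0.013]
force: [1.0, -0.4, -1.4]
width: 0.0233
```

Request:
drive_tool(targets="28 2 -1 0 15; 28 2 -1 0 15; 28 2 -1 0 15; 28 2 -1 0 15; 28 2 -1 0 15; 20 1 -1 0 15; 0 0 0 0 15; 0 0 0 0 15")

```text
clock: 34.82
eef_pos: [0.4791, 0.0492, 0.3366]
orientation: [-0.029, 0.752, -0.659, 0.007]
force: [0.7, 0.9, -1.5]
width: 0.0234
```

```bash
python3 plan.py 508.5 70 150 -82.4 33 15
```

```text
grasp [487.5  55.1 165. ] yaw -82.4 tilt 3.43 F [ 0.7  0.9 -1.5] w 23.4 t 34.82 d [ 21.   14.9 -15. ] dyaw -0.0
-11.6 -21.9 16.5 0.0 15
```

Request:
drive_tool(targets="-6 -11 4 0 15; -6 -11 4 0 15; -3 -4 0 0 15; 0 0 0 0 15; 0 0 0 0 15")

```text
clock: 35.23
eef_pos: [0.5048, 0.0724, 0.3274]
orientation: [-0.028, 0.753, -0.658, 0.006]
force: [0.6, -0.3, -1.4]
width: 0.0237
```

```bash
python3 plan.py 511.7 71.3 150 -82.4 33 15; python3 - <<'E'
from h import *
A=[]
for n in('wrist','side','scene'):
    S=grab(n);W=cloud(n,S);im,d,R,t,(fv,cx,cy)=S
    X=np.array([.5085,.07,.06]);c=R@X+t;f=192/np.tan(np.radians(fv)/2)
    if n=='wrist': th=np.arctan2(np.hypot(*c[:2]),c[2]);p=c[:2]/np.hypot(*c[:2])*th*f+[cx,cy]
    else: p=c[:2]/c[2]*f+[cx,cy]
    print(n,p.round(1))
    u,v=p.astype(int); h=60 if n=='wrist' else 32; u=np.clip(u,h,511-h);v=np.clip(v,h,383-h)
    A.append(cv2.resize(im[v-h:v+h,u-h:u+h],(260,260),interpolation=cv2.INTER_CUBIC)); print('crop origin',u-h,v-h)
save(np.hstack(A),'c6.png')
E
```

```text
grasp [512.6  78.3 155.7] yaw -82.2 tilt 3.28 F [ 0.6 -0.3 -1.4] w 23.7 t 35.23 d [-0.9 -7.  -5.7] dyaw -0.2
7.0 2.1 5.4 0.2 15
wrist [273.6 206.6]
crop origin 213 146
side [264.3 201.5]
crop origin 232 169
scene [271.9 181.2]
crop origin 239 149
```

View pics/c6.png

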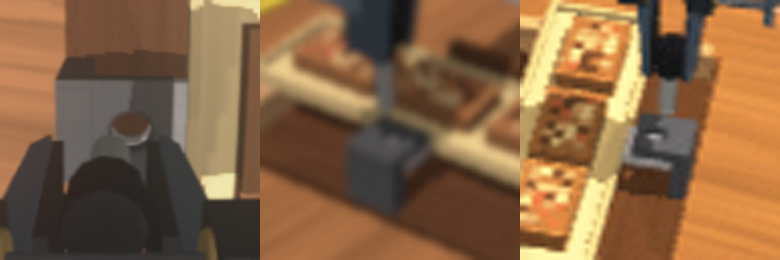

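The wrist crop shows the hole at pixel (273.5,204.6), with the shank foot still off it toward +y, as the numbers say. I close in and lower.

Request:
drive_tool(targets="4 1 4 0 15; 3 1 4 0 15; 0 0 4 0 15; 0 0 0 0 15; 0 0 0 0 15")

```text
clock: 35.8
eef_pos: [0.5028, 0.0638, 0.3145]
orientation: [-0.028, 0.752, -0.658, 0.006]
force: [0.3, -0.5, 0.2]
width: 0.0231
```

```bash
python3 plan.py 511.7 71.3 138 -82.4 33 15; python3 - <<'E'
from h import *
o=get_obs();S=grab('wrist');im,d,R,t,(fv,cx,cy)=S;f=192/np.tan(np.radians(fv)/2)
def pr(X):
    c=R@np.array(X)+t;th=np.arctan2(np.hypot(*c[:2]),c[2]);return c[:2]/np.hypot(*c[:2])*th*f+[cx,cy]
u0,v0=235,165; k=8
A=cv2.resize(im[v0:v0+70,u0:u0+90],None,fx=k,fy=k,interpolation=cv2.INTER_CUBIC)
for x,y in((.5085,.070),(.5105,.070)):
    p=pr([x,y,.06]);print(p.round(1)); 
    P=np.array([(pr([x+.0085*np.cos(a),y+.0085*np.sin(a),.06])-[u0,v0]+.5)*k for a in np.linspace(0,6.28,40)]).astype(np.int32)
    cv2.polylines(A,[P],True,(255,0,0) if x<.51 else (0,255,0),1)
save(A,'c7.png')
E
```

```text
grasp [510.7  69.7 142.8] yaw -82.3 tilt 3.28 F [ 0.3 -0.5  0.2] w 23.1 t 35.8 d [ 1.   1.6 -4.8] dyaw -0.1
-1.4 -1.0 4.9 0.1 15
[263.9 207.6]
[264.2 205.3]
```

View pics/c7.png

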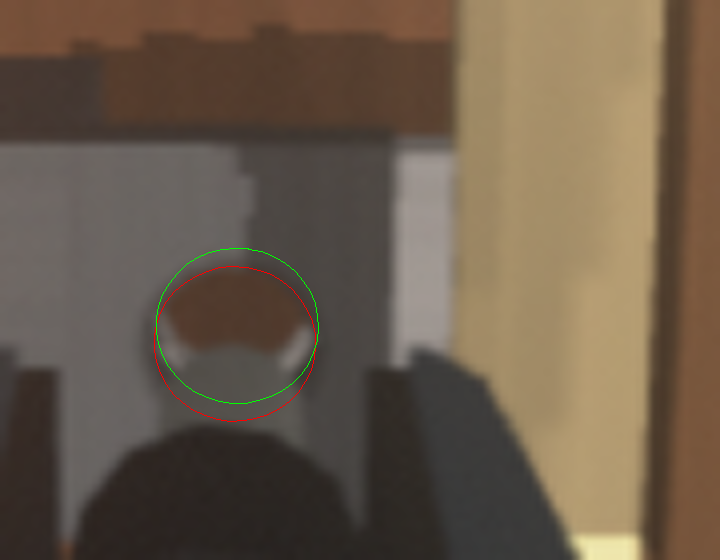

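The red circle (508.5, 70) fits the hole mouth (centre (235,343) in the crop), and the foot shows within it. I correct by 1–2 mm and lower.

Request:
drive_tool(targets="-1.4 -1 5 0 15; 0 0 5 0 15; 0 0 4 0 15; 0 0 0 0 15")

```text
clock: 36.18
eef_pos: [0.5045, 0.0659, 0.2996]
orientation: [-0.028, 0.752, -0.658, 0.006]
force: [-0.6, -0.3, -0.1]
width: 0.0237
```

```bash
python3 plan.py 511.7 71.3 120 -82.4 33 15
```

```text
grasp [512.5  71.8 127.9] yaw -82.3 tilt 3.32 F [-0.6 -0.3 -0.1] w 23.7 t 36.18 d [-0.8 -0.5 -7.9] dyaw -0.1
0.6 1.2 7.8 0.1 15
```

Request:
drive_tool(targets="0.2 0.6 4 0 15; 0.2 0.5 4 0 15; 0 0.2 4 0 15")

```text
clock: 36.43
eef_pos: [0.504, 0.0657, 0.2869]
orientation: [-0.028, 0.753, -0.658, 0.007]
force: [0.0, -0.4, -0.1]
width: 0.0233
```

```bash
python3 plan.py 511.7 71.3 100 -82.4 33 15
```

```text
grasp [512.1  71.6 115.2] yaw -82.3 tilt 3.34 F [ 0.  -0.4 -0.1] w 23.3 t 36.43 d [ -0.4  -0.3 -15.2] dyaw -0.1
0.6 1.2 15.1 0.1 15
```

Request:
drive_tool(targets="0.2 0.5 5 0 15; 0.2 0.5 5 0 15; 0.1 0.5 5 0 15; 0.1 0.4 4 0 15")

```text
clock: 36.77
eef_pos: [0.5028, 0.0654, 0.2656]
orientation: [-0.028, 0.753, -0.658, 0.006]
force: [0.1, 0.4, -1.3]
width: 0.0235
```

```bash
python3 plan.py 510.5 70.7 86 -82.4 33 15
```

```text
grasp [510.9  71.3  93.8] yaw -82.3 tilt 3.32 F [ 0.1  0.4 -1.3] w 23.5 t 36.77 d [-0.4 -0.6 -7.8] dyaw -0.1
0.8 0.9 7.8 0.1 15
```

Request:
drive_tool(targets="0.3 0.4 4 0 15; 0.2 0.3 3 0 15; 0 0 1 0 15")

```text
clock: 37.02
eef_pos: [0.5024, 0.0651, 0.2564]
orientation: [-0.028, 0.753, -0.658, 0.006]
force: [-3.8, -1.3, 14.4]
width: 0.0232
```

```bash
python3 plan.py 510.5 70.7 86 -82.4 33 15
```

```text
grasp [510.3  70.9  84.7] yaw -82.3 tilt 3.27 F [-3.8 -1.3 14.4] w 23.2 t 37.02 d [ 0.2 -0.2  1.3] dyaw -0.1
0.2 -0.2 -1.3 0.1 15
```

The pin is seated: 14 N of contact at grasp height 84.7, expected 85. Release and retreat straight up.

Request:
drive_tool(targets="0 0 0 0 28; 0 0 0 0 36; 0 0 0 0 44; 0 0 0 0 50; 0 0 0 0 50; 0 0 -15 0 50; 0 -1 -35 0 50; 0 -1 -35 0 50")

```text
clock: 37.68
eef_pos: [0.499, 0.0624, 0.3368]
orientation: [-0.022, 0.753, -0.658, 0.0]
force: [1.5, 0.7, 0.2]
width: 0.0501
```

Request:
drive_tool(targets="0 -15 -35 0 50; 0 10 -20 0 50; 0 20 -10 0 50; 0 30 0 0 50; 0 30 0 0 50; 0 30 0 0 50; 0 0 0 0 50")

```text
clock: 38.27
eef_pos: [0.391, 0.046, 0.4078]
orientation: [-0.029, 0.753, -0.658, 0.007]
force: [-1.2, -0.2, 0.2]
width: 0.0499
```

```bash
python3 panels.py scene; python3 - <<'E'
from h import *
S=load('scene');W=cloud('scene',S);z=W[...,2]*1000
for n,lo,hi in(('pinhead',85,97),('pin side',62,84)):
    m=(z>lo)&(z<hi)&(np.hypot(W[...,0]-.5085,W[...,1]-.07)<.03); q=W[m]; print(n,m.sum(),q.mean(0).round(4),q[:,2].max().round(4))
S2=grab('side');W2=cloud('side',S2);m=(W2[...,2]>.085)&(W2[...,2]<.1)&(np.hypot(W2[...,0]-.5085,W2[...,1]-.07)<.03);print('side',m.sum(),W2[m].mean(0).round(4))
im=S[0].astype(int);pale=(im[...,0]>110)&(im[...,0]-im[...,2]>25)
m=(pale&(z>12)&(z<26)&(abs(W[...,0]-.45)<.22)&(abs(W[...,1]+.29)<.09)).astype(np.uint8);m=cv2.morphologyEx(m,cv2.MORPH_OPEN,np.ones((3,3)))>0
print('plate',cv2.minAreaRect((W[m][:,:2]*1000).astype(np.float32)),np.median(W[m][:,2]))
o=get_obs();print(o['clock'],o['eef_pos'],o['force'])
save(np.hstack([cv2.resize(S[0][90:270,130:370],(400,300)),cv2.resize(S2[0][110:260,190:390],(400,300))]),'c8.png')
E
```

```text
scene jig
scene tray
  235 px [257. 161.] xy [428.2 -11. ] [86.1 52.6] 8.7 z 0.0621
  54 px [234. 175.] xy [527.6 -58.3] [55.7 15.3] 10.6 z 0.0636
  552 px [248. 189.] xy [567.8   6.4] [176.1  52.5] 8.4 z 0.0619
pinhead 37 [0.5119 0.0735 0.0909] 0.0944
pin side 52 [0.5169 0.0754 0.0697] 0.0835
side 43 [0.5066 0.0719 0.0908]
plate ((447.64984130859375, -289.81005859375), (103.90239715576172, 356.9950866699219), 88.58213806152344) 0.019107775745147278
38.3667 [0.39503526 0.04641592 0.40875768] [-0.39892454 -0.68391708  0.32591133]
```

View pics/c8.png

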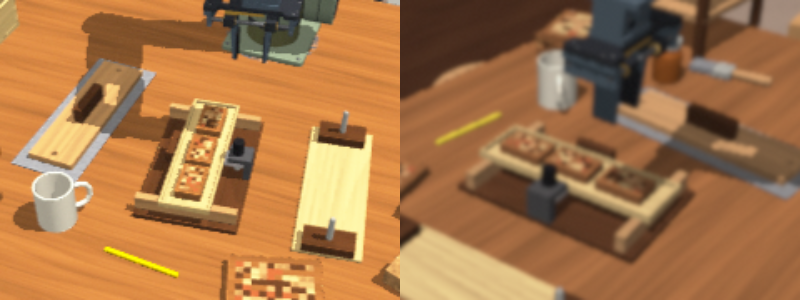

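The pin stands on the lug with its head top at z≈92 (60+32 expected; (238,148) in the left half). All three panels are in the tray and the plate is on the mat. The robot is clear, so I hand in.

Request:
drive_tool(targets="0 0 0 0 50; 0 0 0 0 50; 0 0 0 0 50")

```text
clock: 38.62
eef_pos: [0.3977, 0.0467, 0.4093]
orientation: [-0.032, 0.752, -0.658, 0.01]
force: [0.5, -0.4, -1.2]
width: 0.0496
```

```bash
python3 -c "
from h import *
print(finish_job())"
```

```text
the job is handed in; nothing more can be done
None
```

The job is done and handed in at 38.6 s. I lifted the cover plate level off the dowels without it binding and laid it on the mat. Then I moved all three panels into the tray, pushed the tray home and dropped the pin in. The hand-in gave no verdict.

What the last checks showed:
- **Plate:** flat on the mat, about 4 mm off centre and lengthwise to within 0.5°.
- **Panels:** all three flat in the tray, tops about 62 mm above the bench where 61 mm is expected.
- **Tray:** it hit its stop at about 15 N after roughly 45.5 mm of travel. I did not measure the remaining gap separately, but the pin passed through the tongue hole.
- **Pin:** head top about 92 mm above the bench, which matches it resting on the lug.
- **Bystanders:** none looked moved in the last pictures. I did not measure their positions again, and not all of them were in those pictures.

Two things were off during the run:
- **Tool tilt:** it drifted by up to 5.8°, because the moves could not correct it. I allowed for that when placing each part.
- **Contact force:** the first panel touched down in the tray at about 31 N, harder than intended.

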